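# Lock the tray pivot with its R-clip

### The arm

A 7-joint arm with a two-finger parallel gripper is mounted at the origin on the work surface. World frame = base frame: x ahead of the robot, y to its left, z up, the work surface at z = 0. Lengths are in m, angles in rad, forces in N, time in s.
With the tool pointing down it reaches from about 0.35 to 0.9 m from the base axis. Payload 7.2 kg.
Tool frame: the origin (TCP) lies midway between the tips of the shut fingers; the grasp point (between the pads) lies 19 mm behind it; z points along the fingers, x is the direction in which the jaws open and shut, and the axes are right-handed (so a half turn about z gives the same grasp; the last joint's range is limited). The gripper opens to 88 mm and grips with 3 to 60 N. Pads are 20 mm wide; open, the fingers measure 115 mm over their backs; the gripper's body (75 mm by 178 mm) begins 61 mm behind the grasp point.
Start: joints at [1.227, 0.411, -0.013, 1.596, 0.006, 1.134, -0.082], TCP at [0.17, -0.601, 0.223] pointing down, gripper open.
Joint ranges: [-2.95, 2.95], [-0.29, 1.99], [-1.47, 1.44], [0.14, 2.54], [-1.03, 4.17], [0.13, 1.85], [-2.86, 2.86]. Speed limits (rad/s): [2.39, 2.39, 3.01, 3.01, 3.14, 3.14, 3.14].

### API

Orientations are given as a rotation vector (axis times angle).
In Python, from station import env, capture, camera_params gives the robot as it stands.
- The arm moves only by the tool carry_out, never from a script. Its argument "plan" is a list of rows, each an object of numbers: "hand": the opening, from -1 (shut) to 1 (fully open); "x", "y", "z": the shift along the tool's x, y, z in mm; "wx", "wy", "wz": the turn, a rotation vector about the tool's x, y, z in degrees. A call has 1 to 5 rows; each row shifts and turns the commanded pose from where the row before left it, along the tool's axes as they then stand; what a row does not reach is not made up. A row lasts 1/10 s, in which the tool goes at most 50 mm and 8.59 degrees, less where a joint would pass 70% of its speed; a pose out of reach is approached as far as the arm can. A call with a gripper value outside its range is refused whole. The fingers move at their own pace and stop on an object; the grip force is fixed at half the most. Time passes only in rows, so rows that do not move let the fingers close. It gives the time, the measured TCP pose, the force and the opening at its end, in the units of the state.
- env.read_state(): the state, without advancing time (a new reading comes with each control period).
- capture(name): name is "side" or "top"; returns the picture (400x640x3 uint8, red, green, blue); there is no depth.
- camera_params(name): a dict with "camera_matrix" (3x3 intrinsics, pixels), "origin" and "orientation" of the camera in the world. Camera axes: x right, y down, z forward; pixel columns grow to the right and rows downward; lengths in m; the calibration is good to about 2 mm. A picture is of the moment at which its call begins. camera_params takes no time and is no camera call.
- env.job_done(): hands the job in, once; it reports no verdict.
The state is a dict: "time": time; "joint_pos": joint angles; "joint_velocities": joint speeds; "effort": joint torques, N m; "eef_pos": TCP position; "ee_rot": TCP orientation; "wrist_force": force on the tool from outside, world axes, zero at the start; "ft_torque": the same for the moment, N m; "grip_width": finger opening in m.
Only numpy, scipy, OpenCV 4.12 (cv2) and the standard library are available. Lean on these libraries where they do the work, as an engineer would, in place of code of your own. Each camera call takes 0.05 s, during which the arm holds its last target.

### The job

Lock the pivot of the spring-mounted fragment tray: push the steel pivot pin all the way in until its head meets the fork, then take the R-clip from its wooden rest and push its straight leg down through the cross hole at the pin's free end until its bow springs over the pin and the grip sits fully down on the pin. Press gently (the mount gives under your hand and must not be bottomed or forced), then let go, and leave the jar, the brass weight and the brush where they are.

Things in the scene. Friction and masses are not known exactly. Their poses are not given: they have to be found in the camera images.
- stand: Fixed dark steel foot plate, 130 x 100 x 12 mm. Origin: centre of its underside; x is the direction in which the pivot pin is pushed home, z up. On four springs it carries a grey fork with two upright ears, each 8 mm thick and 40 mm wide, outer faces at x = -26 and +26 mm, round tops 134 mm above the table, the pin through both.
- fork_tray (a point): Centre of the rim plane of the white tray (170 mm along stand x, 130 mm along stand y, rim 106 mm above the table) of brown fragments that the fork carries at its +y side, 145 mm from the pin's axis.
- fork (a joint): How far (m) the sprung fork, with pin and tray, is pressed straight down: 0 at rest, 0.026 when bottomed. It needs about 1.5 N to start and then about 0.45 N per mm, and comes back up when released.
- pin (a joint): How far (m) the pin is pushed in along the stand's +x: 0 to 0.010 at the start, 0.030 when home (the head touches the near ear). Friction about 3 N; it stays where it is left. Until it is home its cross hole is hidden in the fork.
- pin_head (a point): Centre of the outer face of the pin's round steel head (34 mm diameter, 9 mm thick), at the stand's -x side, on the pin's axis 114 mm above the table. Push here along the stand's +x. Axes as the stand.
- pin_hole (a point): Mouth of the vertical cross hole near the pin's free end: on the pin's top (125 mm above the table with the fork at rest), over its axis. Pin 22 mm in diameter; hole 7 mm wide, right through, countersunk mouth 11 mm. It is 12 mm from the pin's end and, when home, 18 mm beyond the far ear's outer face. Moves with the pin. Axes as the stand (x along the pin, z up).
- clip: Loose R-clip: black grip, under it a straight steel wire leg and a sprung bow (wire 5 mm). Origin: centre of the grip's underside, on the leg's axis; z up, leg down to z = -52 mm. Over the pin, clip y must lie along the pin's axis (either way round) so that the bow hangs beside the pin. Home: the underside rests on the pin's top, origin at pin_hole, the bow closed in under the pin.
- clip_grip (a point): Where to hold the clip, across its 16 mm thickness (clip y): 3 mm towards clip x and 33 mm above the clip's origin. The grip's upper block reaches from x = -12 to 18 mm and z = 11 to 41 mm, its foot (20 mm long) from z = 0 to 12 mm. Keep the fingertips 12 mm or more above the underside, so that they clear the fork's ears.
- clip_tip (a point): Lower rounded end of the straight leg, 52 mm below the clip's origin.
- bow (a joint): How far (rad) the bow is sprung outward: 0 free, about 0.1 as it passes the pin's side, 0.01 to 0.06 when home. It hangs on the clip's +x side: waist at x = 9, z = -18 mm, tail end at x = 15, z = -37 mm. It meets the pin with the underside about 17 mm above the pin's top and springs over at about 10 mm, which takes a steady downward push of about 8 to 11 N (the fork sinks 15 to 21 mm).
- rest: Fixed wooden block, 70 x 46 x 64 mm high, with a slot in its top (29 x 8 mm, 58 mm deep) in which the clip's leg and bow hang, the clip's underside resting on the block's top. Origin: centre of its underside; the clip's leg stands near its origin.
- jar: Loose amber glass jar, 52 mm diameter, 75 mm high, a bystander. Origin: centre of its underside.
- weight: Loose brass weight with a knob, 42 mm diameter, 50 mm high, a bystander. Origin: centre of its underside.
- brush: Loose brush with a wooden handle lying flat, 180 mm long, a bystander. Origin: middle of its underside.
There are look-alikes about, which are no part of the job. What is meant by the clip is not orange, and is the larger of those in its own colour.

How it is judged:
By the outcome, as a careful person would: the job done as asked, in the order asked, and still so for the second after the job is handed in, with the robot touching nothing.
It also fails if it takes over 61 s, if anything falls off the work surface, if the arm or the gripper's body presses on something with over 40 N, if the wrist force passes 120 N, or if a joint passes its speed limit or range.

## Working session

There is one attempt and no reset: what is moved stays moved. The work goes in short steps, Python scripts to look and compute and a tool call to move; the robot and the scene stay as the last step left them, time stands still between calls to the robot, and variables do not carry over. Pictures are saved under pics/ and viewed, and the job is handed in when it is done.

Besides the shell and the picture viewer there is one more tool, called in YAML: its name, and indented under it one key for each argument. carry_out: Moves the arm, as the interface text tells. Its arguments: {"type":"object","properties":{"plan":{"type":"array","items":{"type":"object","properties":{"hand":{"type":"number"},"x":{"type":"number"},"y":{"type":"number"},"z":{"type":"number"},"wx":{"type":"number"},"wy":{"type":"number"},"wz":{"type":"number"}}}}},"required":["plan"]}

```bash
ls; mkdir -p pics
python3 - <<'E'
from station import env, capture, camera_params
import cv2,json
for n in ["side","top"]:
    p=camera_params(n); print(n,p)
    cv2.imwrite(f"pics/{n}0.png",capture(n)[:,:,::-1])
s=env.read_state(); print({k:s[k] for k in ("time","eef_pos","ee_rot","wrist_force","grip_width")})
E
```

```text
pics
side {'camera_matrix': array([[370.13997128,   0.        , 321.34931458],
       [  0.        , 370.13997128, 198.210904  ],
       [  0.        ,   0.        ,   1.        ]]), 'origin': array([ 0.43804111, -0.68495139,  0.61447884]), 'orientation': array([-2.21800057,  0.16403657, -0.0961705 ])}
top {'camera_matrix': array([[372.20732162,   0.        , 318.25900197],
       [  0.        , 372.20732162, 198.0934381 ],
       [  0.        ,   0.        ,   1.        ]]), 'origin': array([ 0.4198133 , -0.03794186,  1.03830736]), 'orientation': array([-2.12382479,  2.16499789, -0.15198917])}
{'time': 0.1, 'eef_pos': array([ 0.17006554, -0.60094656,  0.22188156]), 'ee_rot': array([-2.50512958e+00,  1.89446642e+00,  1.90039276e-03]), 'wrist_force': array([-0.29752684, -0.03625249,  0.26420707]), 'grip_width': 0.08802384749327809}
```

View pics/side0.png

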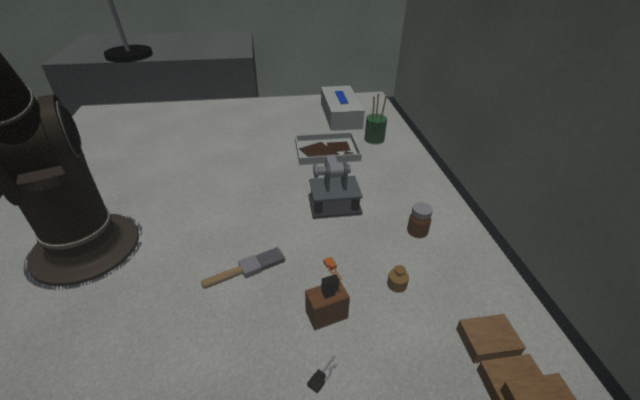

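View pics/top0.png

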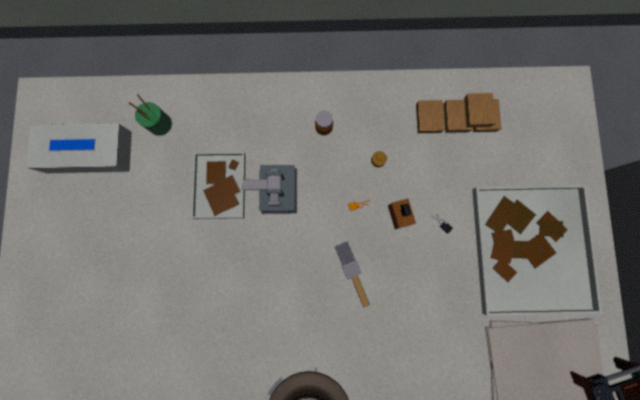

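```bash
cat > h.py <<'E'
import numpy as np, cv2
from scipy.spatial.transform import Rotation as R
from station import env, capture, camera_params
def crop(img,x0,y0,x1,y1,s,name,g=1.8):
    c=np.clip(img[y0:y1,x0:x1].astype(float)*g,0,255).astype(np.uint8)
    c=cv2.resize(c,None,fx=s,fy=s,interpolation=cv2.INTER_CUBIC)
    cv2.imwrite(f"pics/{name}.png",c[:,:,::-1])
def ray(n,uv):
    p=camera_params(n);K=p["camera_matrix"];d=np.linalg.inv(K)@[uv[0],uv[1],1]
    return p["origin"],R.from_rotvec(p["orientation"]).as_matrix()@d
def onz(n,uv,z):
    o,d=ray(n,uv);return o+d*(z-o[2])/d[2]
def two(uvs,uvt):
    o1,d1=ray("side",uvs);o2,d2=ray("top",uvt)
    d1=d1/np.linalg.norm(d1);d2=d2/np.linalg.norm(d2)
    t=np.linalg.lstsq(np.c_[d1,-d2],o2-o1,rcond=None)[0]
    a=o1+t[0]*d1;b=o2+t[1]*d2
    return (a+b)/2,np.linalg.norm(a-b)
def proj(n,P):
    p=camera_params(n);q=R.from_rotvec(p["orientation"]).as_matrix().T@(np.asarray(P)-p["origin"])
    q=p["camera_matrix"]@q;return q[:2]/q[2]
E
python3 - <<'E'
from h import *
s=cv2.imread("pics/side0.png")[:,:,::-1];t=cv2.imread("pics/top0.png")[:,:,::-1]
crop(t,185,140,305,230,6,"t_stand");crop(s,285,125,375,220,6,"s_stand")
crop(t,340,180,470,250,6,"t_clip");crop(s,280,245,380,340,6,"s_clip")
E
```

```text
(no output)
```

View pics/t_stand.png

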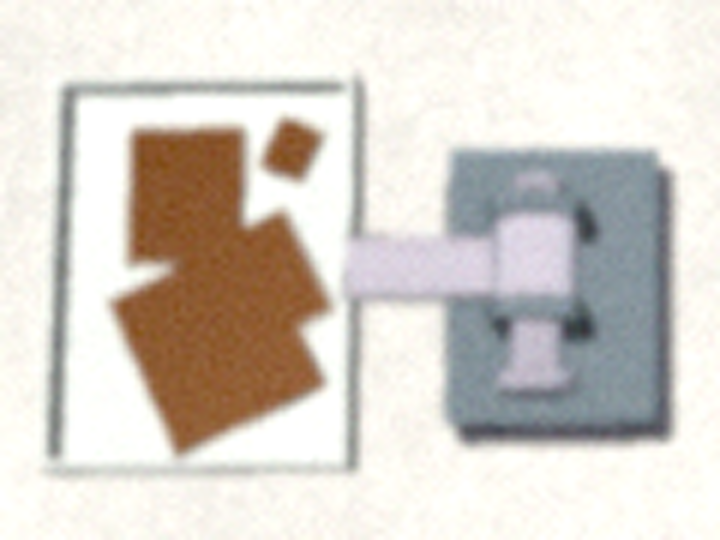

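View pics/s_stand.png

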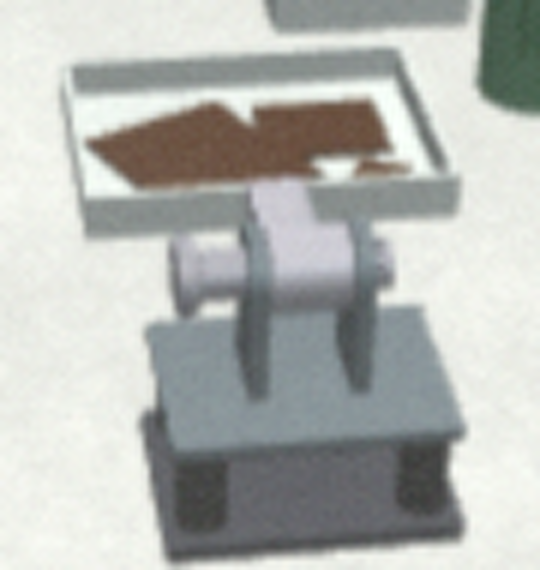

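View pics/t_clip.png

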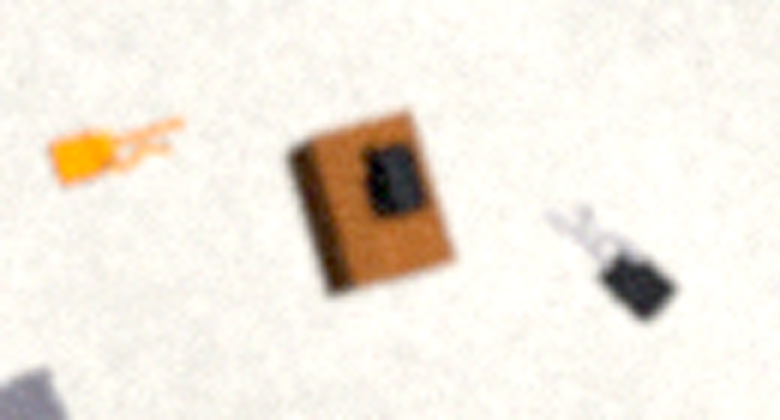

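View pics/s_clip.png

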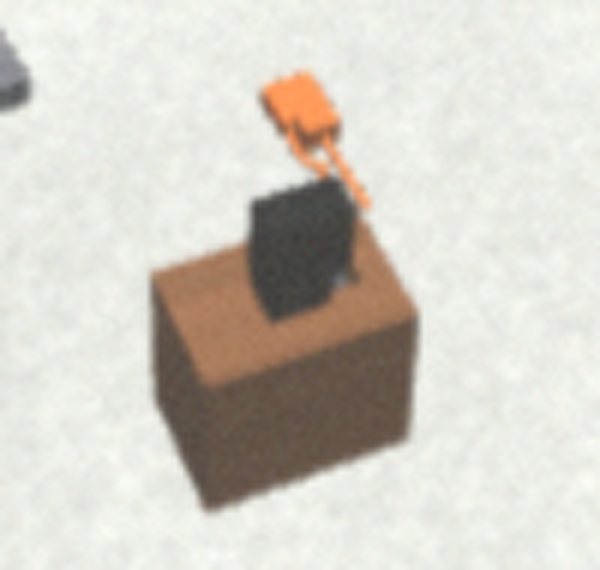

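Run:
```python
from h import *
T=lambda a,b:(a/6+185,b/6+140)
S=lambda a,b:(a/6+285,b/6+125)
C=[]
for nm,s,t in [("+x+y",(398,48),(70,82)),("-x+y",(62,68),(48,470)),("-x-y",(85,200),(357,470)),("+x-y",(460,180),(362,78))]:
    P,e=two(S(*s),T(*t)); q=onz("top",T(*t),.106); r=onz("side",S(*s),.106); print(nm,P.round(4),round(e,4),q.round(4),r.round(4)); C.append((q+r)/2)
C=np.array(C)
for C in [C]:
    print(C.mean(0),[np.linalg.norm(C[i]-C[i-1]).round(4) for i in range(4)])
    v=(C[0]-C[1]+C[3]-C[2]);w=C[0]-C[3]+C[1]-C[2];print(np.degrees(np.arctan2(v[1],v[0])),np.degrees(np.arctan2(w[1],w[0]))-90)
# pin: head centre / free end
print("head",two(S(183,275),T(536,385)))
print("headtop z=.131",onz("top",T(536,388),.125), onz("side",S(180,275),.114))
print("end", onz("top",T(535,172),.120), onz("side",S(395,262),.114))
U=lambda a,b:(a/6+340,b/6+180)
V=lambda a,b:(a/6+280,b/6+245)
# rest top corners
for s,t in [((152,272),(315,137)),((215,385),(355,285)),((418,312),(457,260)),((360,215),(410,110))]:
    print("rest",onz("side",V(*s),.064).round(4),onz("top",U(*t),.064).round(4),two(V(*s),U(*t)))
# clip top corners z=.105
for t in [(365,150),(410,143),(422,208),(378,215)]: print("cliptop",onz("top",U(*t),.105).round(4))
for s in [(250,203),(338,180),(355,197)]: print("clips",onz("side",V(*s),.105).round(4))
```

```text
+x+y [0.6799 0.2758 0.105 ] 0.0032 [0.678  0.2756 0.106 ] [0.6811 0.2745 0.106 ]
-x+y [0.5135 0.2811 0.1029] 0.0049 [0.5107 0.2801 0.106 ] [0.5155 0.2756 0.106 ]
-x-y [0.5108 0.1501 0.1072] 0.0053 [0.5082 0.1504 0.106 ] [0.5136 0.1524 0.106 ]
+x-y [0.6801 0.1502 0.1037] 0.0043 [0.6772 0.1499 0.106 ] [0.6813 0.1469 0.106 ]
[0.59571036 0.21318347 0.106     ] [np.float64(0.1266), np.float64(0.1665), np.float64(0.1265), np.float64(0.1684)]
-0.9896477563712276 -0.566134857715042
head (array([0.54380527, 0.07422247, 0.11424734]), np.float64(0.004427053036470487))
headtop z=.131 [0.53891199 0.07301734 0.125     ] [0.54488772 0.07504791 0.114     ]
end [0.63117746 0.07388204 0.12      ] [0.63479353 0.07266973 0.114     ]
rest [ 0.4819 -0.2459  0.064 ] [ 0.5457 -0.2314  0.064 ] (array([ 0.51461287, -0.23404834,  0.05494091]), np.float64(0.06400402949667794))
rest [ 0.4953 -0.2895  0.064 ] [ 0.4804 -0.2457  0.064 ] (array([ 0.49166127, -0.25613516,  0.01752819]), np.float64(0.01678085379381636))
rest [ 0.5598 -0.2724  0.064 ] [ 0.4904 -0.2907  0.064 ] (array([ 0.5210571 , -0.28968135,  0.08979123]), np.float64(0.0656112643825793))
rest [ 0.5496 -0.2331  0.064 ] [ 0.5568 -0.2738  0.064 ] (array([ 0.54669124, -0.26408579,  0.10218224]), np.float64(0.009479179650465802))
cliptop [ 0.5345 -0.244   0.105 ]
cliptop [ 0.537  -0.2631  0.105 ]
cliptop [ 0.5095 -0.2666  0.105 ]
cliptop [ 0.5069 -0.2481  0.105 ]
clips [ 0.5101 -0.2576  0.105 ]
clips [ 0.5374 -0.2527  0.105 ]
clips [ 0.5411 -0.2598  0.105 ]
```

Run:
```python
from h import *
s=env.read_state();M=R.from_rotvec(s["ee_rot"]).as_matrix();print(M.round(3),np.degrees(np.arctan2(M[1,0],M[0,0])))
m=lambda ox,oy:(lambda a,b:((a+.5)/6-.5+ox,(b+.5)/6-.5+oy))
T=m(185,140);S=m(285,125);U=m(340,180);V=m(280,245)
C=[];D=[]
for nm,s,t in [("+x+y",(398,48),(70,82)),("-x+y",(62,68),(48,470)),("-x-y",(85,200),(357,470)),("+x-y",(460,180),(362,78))]:
    q=onz("top",T(*t),.106); r=onz("side",S(*s),.106); print(nm,q.round(4),r.round(4)); C.append(q);D.append(r)
print(np.mean(C,0),np.mean(D,0))
print("head",two(S(183,275),T(536,385)))
print("headtop z=.131",onz("top",T(536,388),.125), onz("side",S(180,275),.114))
print("end", onz("top",T(535,172),.120), onz("side",S(395,262),.114))
for s,t in [((152,272),(315,137)),((215,385),(355,285)),((418,312),(457,260)),((360,215),(410,110))]:
    pass
for s,t in [((152,272),(355,285)),((215,385),(457,260)),((418,312),(410,110)),((360,215),(315,137))]:
    pass
ss=[(152,272),(215,385),(418,312),(360,215)];tt=[(345,292),(457,260),(410,110),(313,140)]
print([onz("side",V(*a),.064)[:2].round(4) for a in ss],[onz("top",U(*a),.064)[:2].round(4) for a in tt])
for t in [(365,150),(410,143),(422,208),(378,215)]: print("cliptop",onz("top",U(*t),.105).round(4))
for s in [(250,203),(338,180),(355,197)]: print("clips",onz("side",V(*s),.105).round(4))
# sanity: project TCP
st=env.read_state();print(proj("top",st["eef_pos"]),proj("side",st["eef_pos"]))
```

```text
[[ 0.272 -0.962 -0.   ]
 [-0.962 -0.272  0.001]
 [-0.001  0.    -1.   ]] -74.195691728489
+x+y [0.6791 0.2767 0.106 ] [0.6805 0.2773 0.106 ]
-x+y [0.5118 0.2812 0.106 ] [0.5146 0.2783 0.106 ]
-x-y [0.5093 0.1515 0.106 ] [0.5128 0.1547 0.106 ]
+x-y [0.6783 0.151  0.106 ] [0.6807 0.1492 0.106 ]
[0.59462848 0.21508457 0.106     ] [0.59712732 0.21486091 0.106     ]
head (array([0.54384074, 0.07521943, 0.11498152]), np.float64(0.002559666146028534))
headtop z=.131 [0.53997187 0.07404727 0.125     ] [0.54412861 0.07705041 0.114     ]
end [0.63227405 0.07493247 0.12      ] [0.63417306 0.07468945 0.114     ]
[array([ 0.4812, -0.2448]), array([ 0.4947, -0.2885]), array([ 0.5593, -0.2714]), array([ 0.549, -0.232])] [array([ 0.4785, -0.2402]), array([ 0.4915, -0.2897]), array([ 0.558 , -0.2727]), array([ 0.5455, -0.2294])]
cliptop [ 0.5355 -0.243   0.105 ]
cliptop [ 0.5381 -0.2621  0.105 ]
cliptop [ 0.5106 -0.2657  0.105 ]
cliptop [ 0.508  -0.2471  0.105 ]
clips [ 0.5095 -0.2566  0.105 ]
clips [ 0.5368 -0.2517  0.105 ]
clips [ 0.5406 -0.2588  0.105 ]
[594.3632835  369.15367066] [-65.39498086 588.07332095]
```

carry_out:
  plan:
    - {"hand":-1,"wz":8}
    - {"hand":-1,"wz":8}
    - {"hand":-1,"x":-42,"y":-20}
    - {"hand":-1,"x":-42,"y":-20}
    - {"hand":-1,"x":-42,"y":-20}

```text
validation failed for argument at $.pl...
```

carry_out:
  plan:
    - {"hand":-1,"x":-42,"y":-20}
    - {"hand":-1,"x":-42,"y":-20}
    - {"hand":-1,"x":-42,"y":-20}
    - {"hand":-1,"x":-42,"y":-20}
    - {"hand":-1,"x":-42,"y":-20}

```text
validation failed for argument at $.pl...
```

carry_out:
  plan:
    - {"hand":-1,"x":-42,"y":-20}
    - {"hand":-1,"x":-42,"y":-20}
    - {"hand":-1,"x":-42,"y":-20}
    - {"hand":-1,"x":-42,"y":-20}
    - {"hand":-1}

```text
validation failed for argument at $.pl...
```

carry_out:
  plan:
    - {"hand":-1,"x":0,"y":0,"z":0,"wx":0,"wy":0,"wz":8}
    - {"hand":-1,"x":0,"y":0,"z":0,"wx":0,"wy":0,"wz":8}
    - {"hand":-1,"x":-42,"y":-20,"z":0,"wx":0,"wy":0,"wz":0}
    - {"hand":-1,"x":-42,"y":-20,"z":0,"wx":0,"wy":0,"wz":0}
    - {"hand":-1,"x":-42,"y":-20,"z":0,"wx":0,"wy":0,"wz":0}

```text
time: 0.6
eef_pos: [0.2309, -0.4738, 0.222]
ee_rot: [-2.217, 2.226, 0.001]
wrist_force: [0.8, 0.8, 0.8]
grip_width: 0.0513
```

carry_out:
  plan:
    - {"hand":-1,"x":-44,"y":-20,"z":0,"wx":0,"wy":0,"wz":0}
    - {"hand":-1,"x":-44,"y":-20,"z":0,"wx":0,"wy":0,"wz":0}
    - {"hand":-1,"x":-44,"y":-20,"z":0,"wx":0,"wy":0,"wz":0}
    - {"hand":-1,"x":-44,"y":-20,"z":0,"wx":0,"wy":0,"wz":0}
    - {"hand":-1,"x":-44,"y":-20,"z":0,"wx":0,"wy":0,"wz":0}

```text
time: 1.1
eef_pos: [0.3316, -0.254, 0.2226]
ee_rot: [2.217, -2.225, 0.0]
wrist_force: [0.4, 0.1, 1.0]
grip_width: 0.0115
```

carry_out:
  plan:
    - {"hand":-1,"x":-44,"y":-20,"z":0,"wx":0,"wy":0,"wz":0}
    - {"hand":-1,"x":-44,"y":-20,"z":0,"wx":0,"wy":0,"wz":0}
    - {"hand":-1,"x":-44,"y":-20,"z":0,"wx":0,"wy":0,"wz":0}
    - {"hand":-1,"x":-44,"y":-20,"z":0,"wx":0,"wy":0,"wz":0}
    - {"hand":-1,"x":-44,"y":-20,"z":0,"wx":0,"wy":0,"wz":0}

```text
time: 1.6
eef_pos: [0.4324, -0.0345, 0.2227]
ee_rot: [2.217, -2.226, 0.001]
wrist_force: [0.4, -0.4, 0.2]
grip_width: 0.0004
```

carry_out:
  plan:
    - {"hand":-1,"x":-37,"y":-20,"z":0,"wx":0,"wy":0,"wz":0}
    - {"hand":-1,"x":-37,"y":-20,"z":20,"wx":0,"wy":0,"wz":0}
    - {"hand":-1,"x":-36,"y":-20,"z":48,"wx":0,"wy":0,"wz":0}
    - {"hand":-1,"x":0,"y":0,"z":48,"wx":0,"wy":0,"wz":0}
    - {"hand":-1,"x":0,"y":0,"z":0,"wx":0,"wy":0,"wz":0}

```text
time: 2.1
eef_pos: [0.4842, 0.066, 0.1115]
ee_rot: [2.214, -2.217, -0.011]
wrist_force: [-1.4, -0.3, 0.5]
grip_width: 0.0005
```

Run:
```python
from h import *
s=capture("side");t=capture("top");cv2.imwrite("pics/side1.png",s[:,:,::-1]);cv2.imwrite("pics/top1.png",t[:,:,::-1])
crop(t,215,140,315,220,6,"t1");crop(s,285,105,375,205,6,"s1",2.2)
st=env.read_state();print(proj("top",st["eef_pos"]),proj("side",st["eef_pos"]))
```

```text
[277.75801445 225.60668182] [292.10815346 173.76547932]
```

View pics/t1.png

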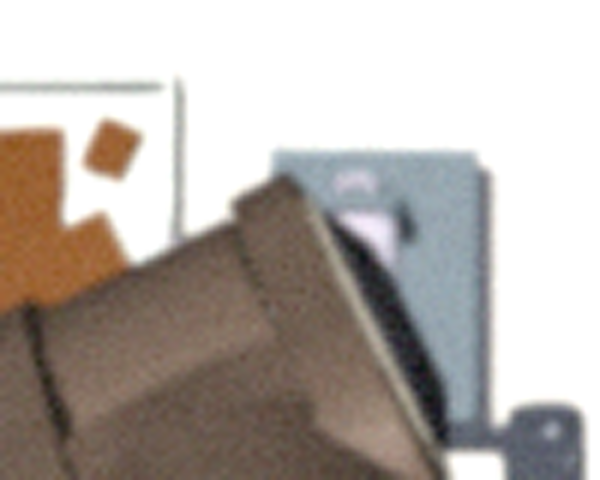

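View pics/s1.png

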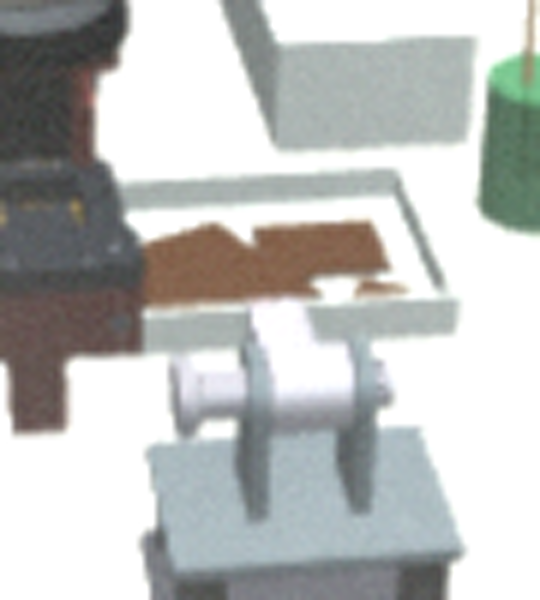

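carry_out:
  plan:
    - {"hand":-1,"x":-4,"y":0,"z":2,"wx":0,"wy":0,"wz":0}
    - {"hand":-1,"x":0,"y":-15,"z":0,"wx":0,"wy":0,"wz":0}
    - {"hand":-1,"x":0,"y":-10,"z":0,"wx":0,"wy":0,"wz":0}
    - {"hand":-1,"x":0,"y":-8,"z":0,"wx":0,"wy":0,"wz":0}
    - {"hand":-1,"x":0,"y":0,"z":0,"wx":0,"wy":0,"wz":0}

```text
time: 2.7
eef_pos: [0.5227, 0.0696, 0.1157]
ee_rot: [-2.215, 2.225, -0.002]
wrist_force: [0.0, -0.5, 0.1]
grip_width: 0.0004
```

carry_out:
  plan:
    - {"hand":-1,"x":-5,"y":0,"z":8,"wx":0,"wy":0,"wz":0}
    - {"hand":-1,"x":0,"y":-5,"z":0,"wx":0,"wy":0,"wz":0}
    - {"hand":-1,"x":0,"y":-3,"z":0,"wx":0,"wy":0,"wz":0}
    - {"hand":-1,"x":0,"y":-3,"z":0,"wx":0,"wy":0,"wz":0}
    - {"hand":-1,"x":0,"y":0,"z":0,"wx":0,"wy":0,"wz":0}

```text
time: 3.2
eef_pos: [0.5321, 0.075, 0.1064]
ee_rot: [2.217, -2.225, -0.001]
wrist_force: [-1.5, 0.9, -0.8]
grip_width: 0.0006
```

carry_out:
  plan:
    - {"hand":-1,"x":0,"y":-3,"z":0,"wx":0,"wy":0,"wz":0}
    - {"hand":-1,"x":0,"y":-3,"z":0,"wx":0,"wy":0,"wz":0}
    - {"hand":-1,"x":0,"y":-2,"z":0,"wx":0,"wy":0,"wz":0}
    - {"hand":-1,"x":0,"y":0,"z":0,"wx":0,"wy":0,"wz":0}

```text
time: 3.6
eef_pos: [0.5405, 0.0747, 0.1066]
ee_rot: [2.217, -2.225, -0.0]
wrist_force: [-1.2, 1.0, -1.1]
grip_width: 0.0006
```

Run:
```python
from h import *
s=capture("side");cv2.imwrite("pics/side2.png",s[:,:,::-1])
crop(s,285,105,375,205,6,"s2",2.2)
```

```text
(no output)
```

View pics/s2.png

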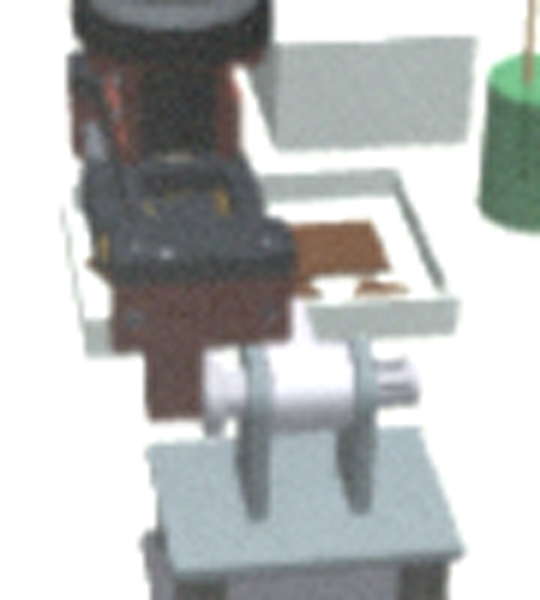

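carry_out:
  plan:
    - {"hand":-1,"x":0,"y":-3,"z":0,"wx":0,"wy":0,"wz":0}
    - {"hand":-1,"x":0,"y":-2,"z":0,"wx":0,"wy":0,"wz":0}
    - {"hand":-1,"x":0,"y":0,"z":0,"wx":0,"wy":0,"wz":0}

```text
time: 3.95
eef_pos: [0.5458, 0.0746, 0.1067]
ee_rot: [-2.217, 2.225, -0.0]
wrist_force: [-2.2, -0.3, -0.7]
grip_width: 0.0005
```

carry_out:
  plan:
    - {"hand":-1,"x":0,"y":-2,"z":0,"wx":0,"wy":0,"wz":0}
    - {"hand":-1,"x":0,"y":-1,"z":0,"wx":0,"wy":0,"wz":0}
    - {"hand":-1,"x":0,"y":0,"z":0,"wx":0,"wy":0,"wz":0}

```text
time: 4.25
eef_pos: [0.5486, 0.0746, 0.1067]
ee_rot: [-2.217, 2.225, -0.0]
wrist_force: [-1.6, 0.7, -2.1]
grip_width: 0.0003
```

carry_out:
  plan:
    - {"hand":-1,"x":0,"y":-1.5,"z":0,"wx":0,"wy":0,"wz":0}
    - {"hand":-1,"x":0,"y":0,"z":0,"wx":0,"wy":0,"wz":0}

```text
time: 4.45
eef_pos: [0.5499, 0.0746, 0.1067]
ee_rot: [2.217, -2.225, 0.0]
wrist_force: [-4.2, -0.5, -0.2]
grip_width: 0.0
```

carry_out:
  plan:
    - {"hand":-1,"x":0,"y":-1.5,"z":0,"wx":0,"wy":0,"wz":0}
    - {"hand":-1,"x":0,"y":0,"z":0,"wx":0,"wy":0,"wz":0}

```text
time: 4.65
eef_pos: [0.5499, 0.0746, 0.1063]
ee_rot: [2.216, -2.223, -0.003]
wrist_force: [-7.4, -0.2, 2.3]
grip_width: 0.0007
```

Run:
```python
from h import *
s=capture("side");cv2.imwrite("pics/side3.png",s[:,:,::-1])
crop(s,285,105,375,205,6,"s3",2.2);print(env.read_state()["eef_pos"],env.read_state()["wrist_force"])
```

```text
[0.54986862 0.07455437 0.10630196] [-7.31313659 -1.36614936  1.59438023]
```

View pics/s3.png

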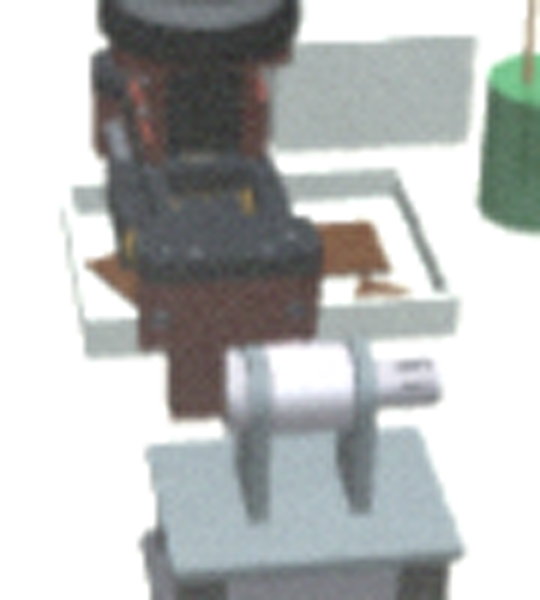

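carry_out:
  plan:
    - {"hand":-1,"x":0,"y":20,"z":0,"wx":0,"wy":0,"wz":0}
    - {"hand":-1,"x":0,"y":30,"z":-10,"wx":0,"wy":0,"wz":0}
    - {"hand":0,"x":0,"y":0,"z":-45,"wx":0,"wy":0,"wz":-6}
    - {"hand":1,"x":42,"y":0,"z":-45,"wx":0,"wy":0,"wz":-6}
    - {"hand":1,"x":42,"y":0,"z":-20,"wx":0,"wy":0,"wz":0}

```text
time: 5.2
eef_pos: [0.5153, 0.0014, 0.2223]
ee_rot: [-2.443, 1.968, -0.008]
wrist_force: [1.6, 0.2, 0.1]
grip_width: 0.0207
```

carry_out:
  plan:
    - {"hand":1,"x":44,"y":0,"z":0,"wx":0,"wy":0,"wz":0}
    - {"hand":1,"x":44,"y":0,"z":0,"wx":0,"wy":0,"wz":0}
    - {"hand":1,"x":44,"y":0,"z":0,"wx":0,"wy":0,"wz":0}
    - {"hand":1,"x":20,"y":0,"z":0,"wx":0,"wy":0,"wz":0}
    - {"hand":1,"x":0,"y":0,"z":0,"wx":0,"wy":0,"wz":0}

```text
time: 5.7
eef_pos: [0.5454, -0.1532, 0.2184]
ee_rot: [-2.432, 1.988, -0.004]
wrist_force: [-0.2, 0.4, 0.3]
grip_width: 0.0609
```

Run:
```python
from h import *
s=capture("side");t=capture("top");cv2.imwrite("pics/side4.png",s[:,:,::-1]);cv2.imwrite("pics/top4.png",t[:,:,::-1])
st=env.read_state();M=R.from_rotvec(st["ee_rot"]).as_matrix();print(st["eef_pos"],np.degrees(np.arctan2(M[1,0],M[0,0])),st["joint_pos"])
crop(t,245,140,315,220,8,"t4h");crop(s,285,105,375,205,6,"s4h",2.0)
```

```text
[ 0.54507714 -0.1485165   0.21850414] -78.21311540449743 [ 0.54330857  0.3528522  -0.46536305  1.72726026  0.1742337   1.1011694
 -1.34139055]
```

View pics/top4.png

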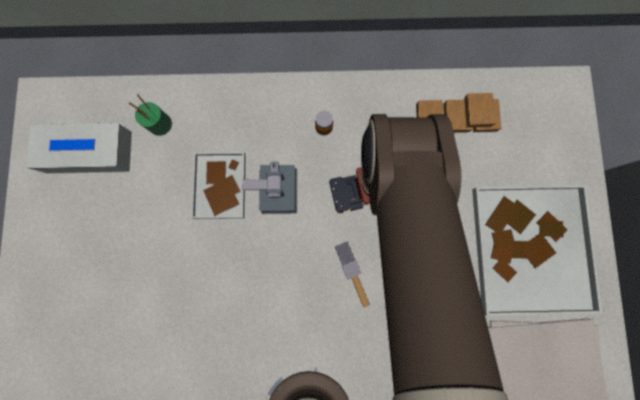

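View pics/t4h.png

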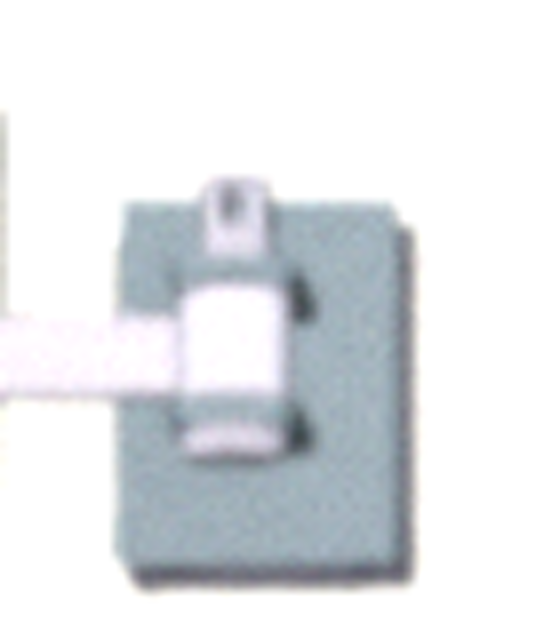

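View pics/s4h.png

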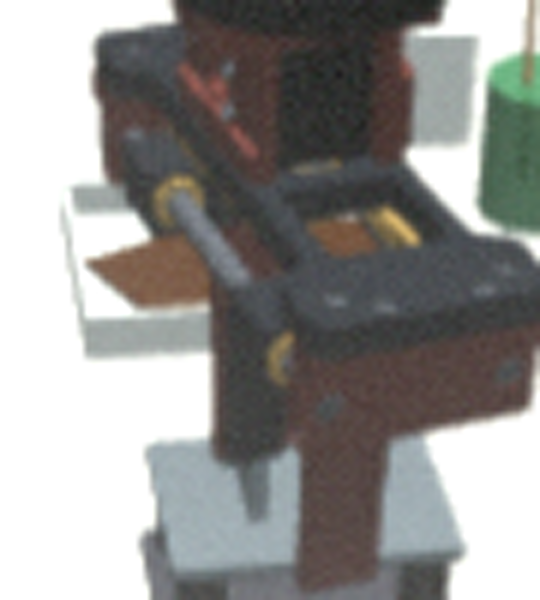

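View pics/side4.png

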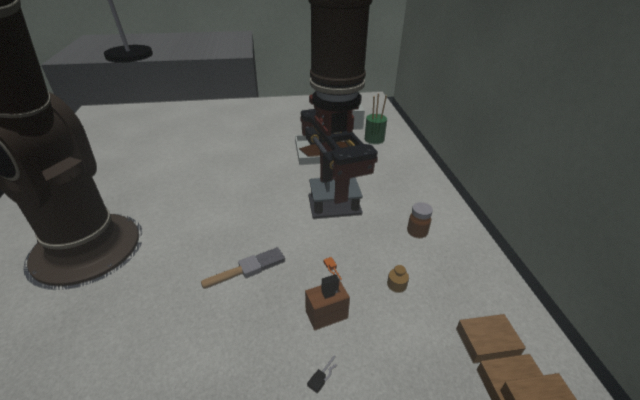

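Run:
```python
from h import *
s=cv2.imread("pics/side3.png")[:,:,::-1];crop(s,325,150,365,180,18,"s3h",1.5)
t=cv2.imread("pics/top4.png")[:,:,::-1];crop(t,260,155,290,200,13,"t4z",1.5)
print(onz("top",(273.3,164.56),.125))
```

```text
[0.64062895 0.07543503 0.125     ]
```

View pics/s3h.png

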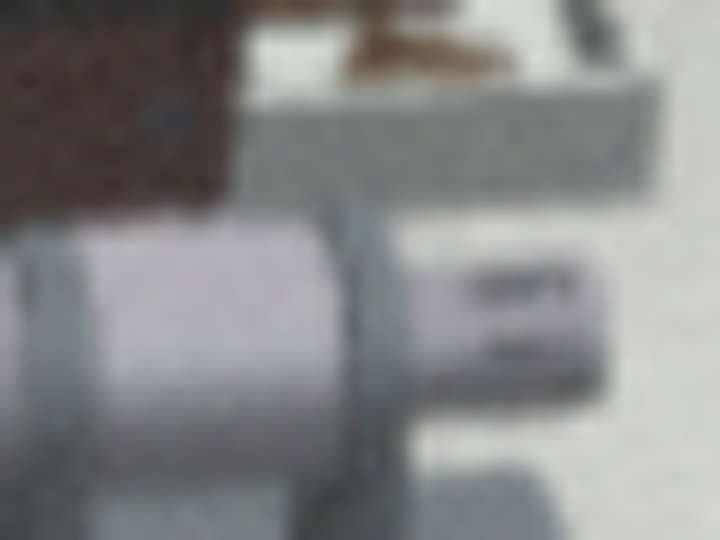

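View pics/t4z.png

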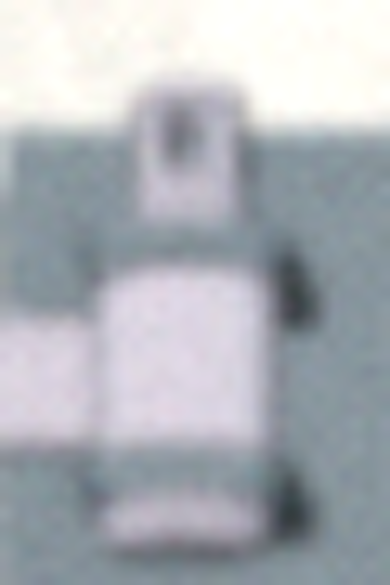

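Run:
```python
from h import *
a=lambda u,v:((u+.5)/18-.5+325,(v+.5)/18-.5+150)
b=lambda u,v:((u+.5)/13-.5+260,(v+.5)/13-.5+155)
print("hole side",onz("side",a(522,283),.125),"top",onz("top",b(180,132),.125),two(a(522,283),b(180,132)))
print("pin end side, axis",onz("side",a(608,325),.114),"top",onz("top",b(190,80),.122))
print("far ear outer side",onz("side",a(395,250),.132)," pin meets ear outer top view",onz("top",b(187,222),.125))
print("pin edges top",onz("top",b(140,170),.114),onz("top",b(237,170),.114))
print("yoke/pin ear edges",onz("top",b(100,330),.114),onz("top",b(268,330),.114))
print("head edges",onz("top",b(103,530),.114),onz("top",b(265,530),.114))
for P in [(.64,.0755,.125),(.652,.0755,.114),(.621,.0755,.125)]: print(proj("side",P),proj("top",P))
```

```text
hole side [0.64043374 0.07035843 0.125     ] top [0.64028397 0.07522267 0.125     ] (array([0.6414852 , 0.07561911, 0.12153954]), np.float64(0.0007163642919549273))
pin end side, axis [0.65445549 0.07502167 0.114     ] top [0.65131976 0.07363545 0.122     ]
far ear outer side [0.62220067 0.07013237 0.132     ]  pin meets ear outer top view [0.62247854 0.0738972  0.125     ]
pin edges top [0.63548667 0.08442024 0.114     ] [0.63510769 0.0654486  0.114     ]
yoke/pin ear edges [0.60379396 0.0922137  0.114     ] [0.60314628 0.05951516 0.114     ]
head edges [0.56440455 0.09159489 0.114     ] [0.56379032 0.06025475 0.114     ]
[352.90046097 164.16398544] [273.27451651 164.80473973]
[357.30574046 167.55293976] [273.80545638 161.21215434]
[345.40489596 164.71740914] [273.28492969 172.20530974]
```

Run:
```python
from h import *
s=cv2.imread("pics/side4.png")[:,:,::-1];crop(s,300,268,355,330,13,"s4c",2.2)
t=cv2.imread("pics/top0.png")[:,:,::-1];crop(t,385,192,425,235,16,"t0c",2)
```

```text
(no output)
```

View pics/s4c.png

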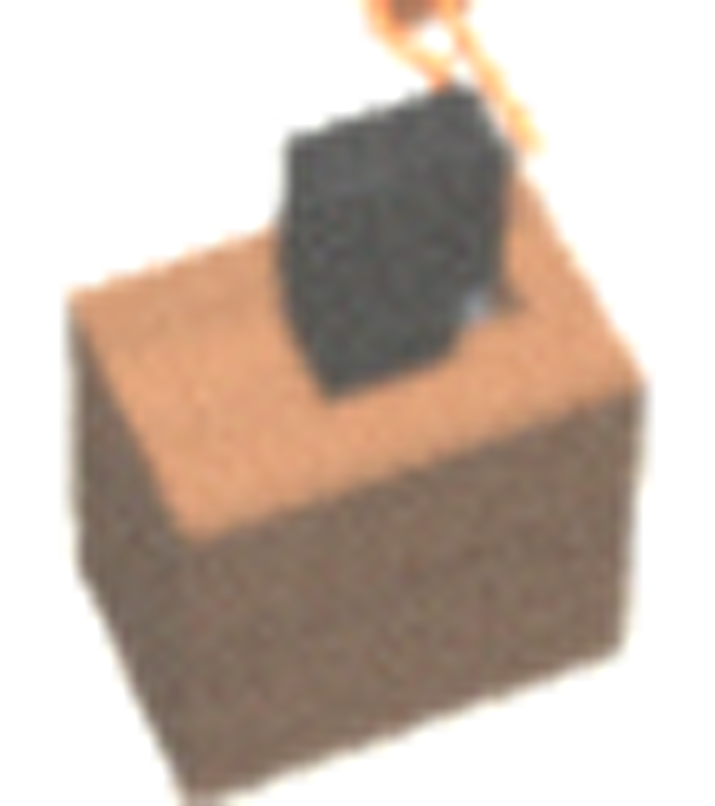

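View pics/t0c.png

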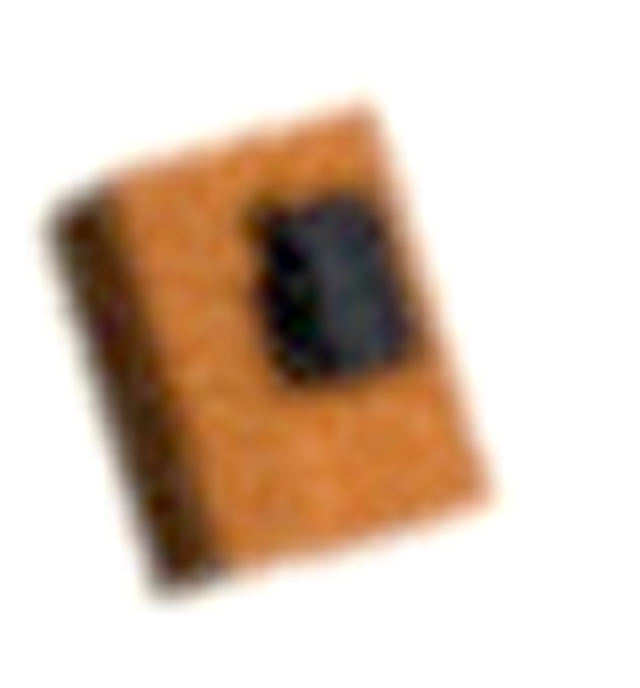

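Run:
```python
from h import *
a=lambda u,v:((u+.5)/13-.5+300,(v+.5)/13-.5+268)
b=lambda u,v:((u+.5)/16-.5+385,(v+.5)/16-.5+192)
for p in [(312,205),(375,195),(412,355),(345,375)]: print("top",onz("top",b(*p),.105)[:2].round(4))
p=onz("side",a(328,398),.064);q=onz("side",a(450,355),.064);print("foot",p,q,np.linalg.norm(p-q),np.degrees(np.arctan2(*(q-p)[[1,0]])))
for p in [(288,140),(455,85),(510,155)]: print("side top",onz("side",a(*p),.105)[:2].round(4))
# block edges
c=[onz("side",a(*p),.064)[:2].round(4) for p in [(75,298),(185,535),(640,375),(520,170)]];print("rest side",c)
d=[onz("top",b(*p),.064)[:2].round(4) for p in [(225,572),(490,495),(372,100),(112,175)]];print("rest top",d)
for c in (c,d):
  c=np.array(c);f=lambda v:np.degrees(np.arctan2(v[1],v[0]));print(c.mean(0),f(c[2]-c[1]),f(c[3]-c[0]),f(c[0]-c[1])-90,f(c[3]-c[2])-90,np.linalg.norm(c[2]-c[1]))
```

```text
top [ 0.536  -0.2522]
top [ 0.5374 -0.2622]
top [ 0.5119 -0.2666]
top [ 0.5089 -0.256 ]
foot [ 0.51459184 -0.26842871  0.064     ] [ 0.53274618 -0.2636332   0.064     ] 0.018777034262202893 14.796840232729036
side top [ 0.5103 -0.2565]
side top [ 0.5346 -0.2502]
side top [ 0.5397 -0.2634]
rest side [array([ 0.4818, -0.2462]), array([ 0.4918, -0.288 ]), array([ 0.5585, -0.2709]), array([ 0.5488, -0.2324])]
rest top [array([ 0.481 , -0.2443]), array([ 0.4927, -0.2882]), array([ 0.5583, -0.2724]), array([ 0.5467, -0.2289])]
[ 0.520225 -0.259375] 14.379327867450016 11.638459719430438 13.454252180703477 14.141244778929519 0.06885709839951142
[ 0.519675 -0.25845 ] 13.54197150647304 13.19190237953864 14.92329357412099 14.931417178137636 0.06747592163134936
```

carry_out:
  plan:
    - {"hand":1,"x":0,"y":0,"z":0,"wx":0,"wy":0,"wz":-2}
    - {"hand":1,"x":40,"y":20,"z":0,"wx":0,"wy":0,"wz":0}
    - {"hand":1,"x":40,"y":20,"z":0,"wx":0,"wy":0,"wz":0}
    - {"hand":1,"x":21.6,"y":6,"z":20,"wx":0,"wy":0,"wz":0}
    - {"hand":1,"x":0,"y":0,"z":30,"wx":0,"wy":0,"wz":0}

```text
time: 6.3
eef_pos: [0.525, -0.2617, 0.1696]
ee_rot: [-2.469, 1.942, -0.009]
wrist_force: [-0.7, 1.1, -0.3]
grip_width: 0.0874
```

carry_out:
  plan:
    - {"hand":1,"x":0,"y":0,"z":0,"wx":0,"wy":0,"wz":0}
    - {"hand":1,"x":0,"y":0,"z":0,"wx":0,"wy":0,"wz":0}

```text
time: 6.5
eef_pos: [0.5247, -0.2564, 0.1688]
ee_rot: [-2.474, 1.934, 0.001]
wrist_force: [-0.3, -0.1, 0.2]
grip_width: 0.0877
```

```bash
cat >> h.py <<'E'
def delta(target,yaw=None):
    st=env.read_state();M=R.from_rotvec(st["ee_rot"]).as_matrix()
    d=M.T@(np.array(target)-st["eef_pos"]);print("t",st["time"],"pos",st["eef_pos"].round(4),"yaw",np.degrees(np.arctan2(M[1,0],M[0,0])).round(2),"tilt",M[:,2].round(4),"F",st["wrist_force"].round(1),"tool delta mm",(d*1000).round(1))
E
python3 - <<'E'
from h import *
delta([.5245,-.2582,.078])
s=capture("side");cv2.imwrite("pics/side5.png",s[:,:,::-1]);crop(s,270,190,390,330,5,"s5",2)
E
```

```text
t 6.5 pos [ 0.5247 -0.2564  0.1688] yaw -76.03 tilt [ 1.e-04  1.e-03 -1.e+00] F [-0.3 -0.1  0.2] tool delta mm [ 1.8  0.6 90.8]
```

View pics/s5.png

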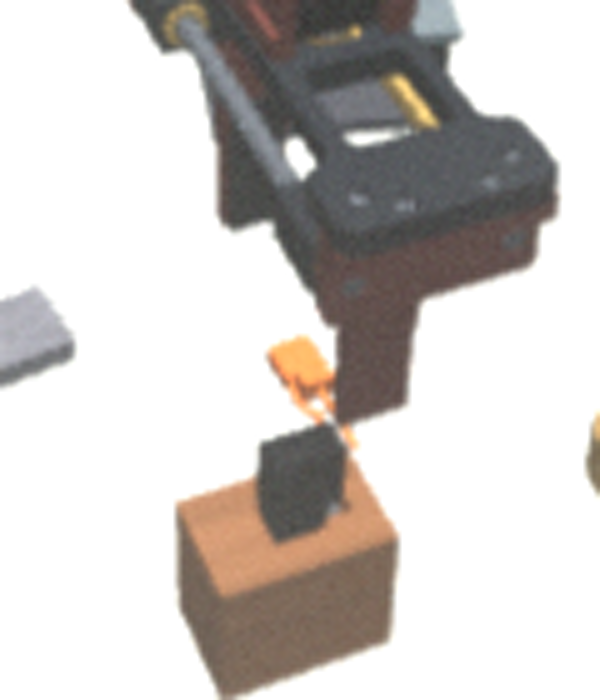

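carry_out:
  plan:
    - {"hand":1,"x":1.8,"y":0.6,"z":30,"wx":0,"wy":0,"wz":0}
    - {"hand":1,"x":0,"y":0,"z":30,"wx":0,"wy":0,"wz":0}
    - {"hand":1,"x":0,"y":0,"z":20,"wx":0,"wy":0,"wz":0}
    - {"hand":1,"x":0,"y":0,"z":10,"wx":0,"wy":0,"wz":0}
    - {"hand":1,"x":0,"y":0,"z":0,"wx":0,"wy":0,"wz":0}

```text
time: 7.05
eef_pos: [0.5243, -0.2596, 0.0784]
ee_rot: [-2.473, 1.937, 0.001]
wrist_force: [-0.6, 0.6, 0.1]
grip_width: 0.0877
```

Run:
```python
from h import *
delta([.5245,-.2582,.078])
s=capture("side");cv2.imwrite("pics/side6.png",s[:,:,::-1]);crop(s,280,220,370,330,6,"s6",2)
```

```text
t 7.05 pos [ 0.5243 -0.2596  0.0784] yaw -76.12 tilt [-2.e-04  4.e-04 -1.e+00] F [-0.6  0.6  0.1] tool delta mm [-1.3 -0.5  0.4]
```

View pics/s6.png

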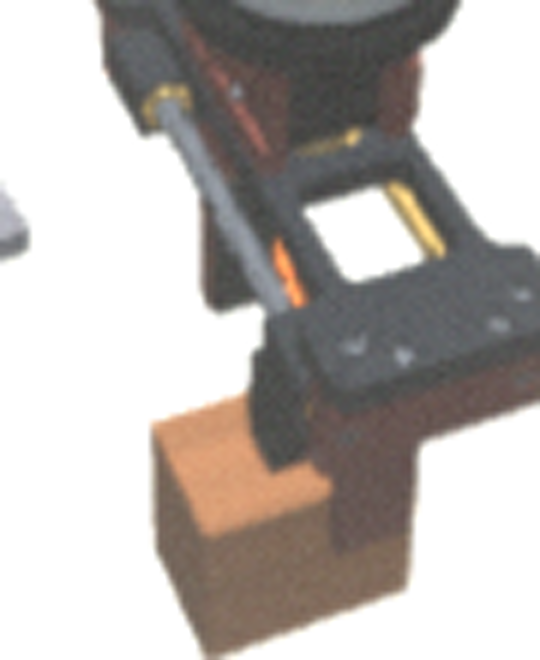

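Run:
```python
from h import *
st=env.read_state();M=R.from_rotvec(st["ee_rot"]).as_matrix()
for w in (44,57):
  for yy in (-10,0,10):
    u=proj("side",st["eef_pos"]+M@np.array([w,yy,0])/1000);print(w,yy,((u-[280,220]+.5)*6-.5).round(0))
```

```text
44 -10 [394. 515.]
44 0 [362. 526.]
44 10 [331. 537.]
57 -10 [414. 551.]
57 0 [382. 562.]
57 10 [350. 573.]
```

carry_out:
  plan:
    - {"hand":-1,"x":0,"y":0,"z":0,"wx":0,"wy":0,"wz":0}
    - {"hand":-1,"x":0,"y":0,"z":0,"wx":0,"wy":0,"wz":0}
    - {"hand":-1,"x":0,"y":0,"z":0,"wx":0,"wy":0,"wz":0}
    - {"hand":-1,"x":0,"y":0,"z":0,"wx":0,"wy":0,"wz":0}
    - {"hand":-1,"x":0,"y":0,"z":0,"wx":0,"wy":0,"wz":0}

```text
time: 7.6
eef_pos: [0.5239, -0.2606, 0.0785]
ee_rot: [2.472, -1.939, 0.001]
wrist_force: [0.7, -0.0, 0.2]
grip_width: 0.0514
```

carry_out:
  plan:
    - {"hand":-1,"x":0,"y":0,"z":0,"wx":0,"wy":0,"wz":0}
    - {"hand":-1,"x":0,"y":0,"z":0,"wx":0,"wy":0,"wz":0}
    - {"hand":-1,"x":0,"y":0,"z":0,"wx":0,"wy":0,"wz":0}
    - {"hand":-1,"x":0,"y":0,"z":0,"wx":0,"wy":0,"wz":0}
    - {"hand":-1,"x":0,"y":0,"z":0,"wx":0,"wy":0,"wz":0}

```text
time: 8.1
eef_pos: [0.5238, -0.2604, 0.0782]
ee_rot: [-2.472, 1.938, 0.0]
wrist_force: [0.9, -0.7, -1.2]
grip_width: 0.0156
```

carry_out:
  plan:
    - {"hand":-1,"x":0,"y":0,"z":-10,"wx":0,"wy":0,"wz":0}
    - {"hand":-1,"x":0,"y":0,"z":-20,"wx":0,"wy":0,"wz":0}
    - {"hand":-1,"x":0,"y":0,"z":-30,"wx":0,"wy":0,"wz":0}
    - {"hand":-1,"x":0,"y":0,"z":-30,"wx":0,"wy":0,"wz":0}
    - {"hand":-1,"x":0,"y":0,"z":-30,"wx":0,"wy":0,"wz":0}

```text
time: 8.6
eef_pos: [0.5238, -0.2603, 0.2002]
ee_rot: [-2.472, 1.938, -0.0]
wrist_force: [1.3, -0.6, -0.8]
grip_width: 0.0157
```

carry_out:
  plan:
    - {"hand":-1,"x":0,"y":0,"z":-30,"wx":0,"wy":0,"wz":0}
    - {"hand":-1,"x":0,"y":0,"z":0,"wx":0,"wy":0,"wz":0}
    - {"hand":-1,"x":0,"y":0,"z":0,"wx":0,"wy":0,"wz":0}

```text
time: 8.9
eef_pos: [0.5241, -0.2605, 0.2293]
ee_rot: [-2.472, 1.938, -0.003]
wrist_force: [-0.5, -0.3, -1.0]
grip_width: 0.0158
```

Run:
```python
from h import *
delta([.5245,-.2582,.228])
s=capture("side");cv2.imwrite("pics/side7.png",s[:,:,::-1]);crop(s,275,170,405,300,5,"s7",2.2)
print(env.read_state()["joint_pos"].round(2))
```

```text
t 8.9 pos [ 0.5241 -0.2605  0.2293] yaw -76.2 tilt [ 0.0015 -0.001  -1.    ] F [-0.5 -0.3 -1. ] tool delta mm [-2.1 -1.   1.3]
[ 0.7   0.37 -0.43  1.67  0.17  1.14 -1.1 ]
```

View pics/s7.png

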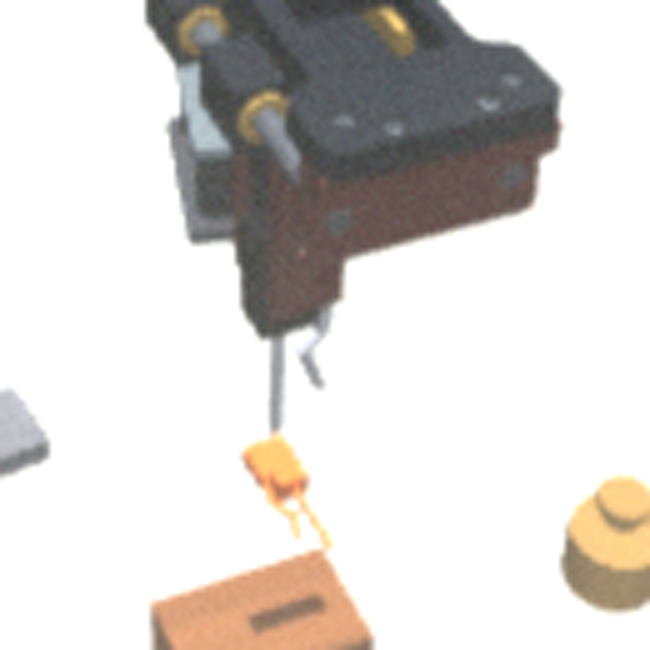

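Run:
```python
from h import *
st=env.read_state();M=R.from_rotvec(st["ee_rot"]).as_matrix()
u=(276.5/5-.5+275,430.5/5-.5+170)
for z in (.160,.163,.166):
    P=onz("side",u,z);print(z,P.round(4),"tool mm",(M.T@(P-st["eef_pos"])*1000).round(1))
# leg predicted px: clip origin at tool (0,+3,-14)
for q in [(0,3,-14),(0,3,66)]:
    p=proj("side",st["eef_pos"]+M@np.array(q)/1000);print(q,p,((p-[275,170]+.5)*5-.5).round(0))
s=cv2.imread("pics/side7.png")[:,:,::-1];crop(s,315,225,350,262,16,"s7z",2)
```

```text
0.16 [ 0.5236 -0.2562  0.16  ] tool mm [-4.1 -1.1 68.1]
0.163 [ 0.523 -0.259  0.163] tool mm [-1.4  0.1 65.1]
0.166 [ 0.5224 -0.2618  0.166 ] tool mm [ 1.2  1.3 62.1]
(0, 3, -14) [329.74627779 220.66810675] [276. 255.]
(0, 3, 66) [328.54982036 257.0335012 ] [270. 437.]
```

View pics/s7z.png

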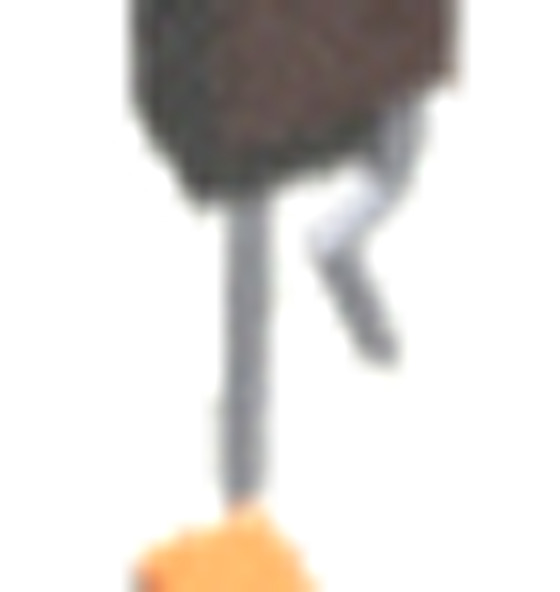

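carry_out:
  plan:
    - {"hand":-1,"x":-36,"y":-24,"z":0,"wx":0,"wy":0,"wz":0}
    - {"hand":-1,"x":-36,"y":-24,"z":0,"wx":0,"wy":0,"wz":0}
    - {"hand":-1,"x":-36,"y":-24,"z":0,"wx":0,"wy":0,"wz":0}
    - {"hand":-1,"x":-36,"y":-24,"z":0,"wx":0,"wy":0,"wz":0}
    - {"hand":-1,"x":-36,"y":-24,"z":0,"wx":0,"wy":0,"wz":0}

```text
time: 9.45
eef_pos: [0.597, -0.0555, 0.2268]
ee_rot: [2.471, -1.938, -0.003]
wrist_force: [-0.4, -0.8, -0.8]
grip_width: 0.0157
```

carry_out:
  plan:
    - {"hand":-1,"x":-36,"y":-24,"z":0,"wx":0,"wy":0,"wz":0}
    - {"hand":-1,"x":0,"y":0,"z":0,"wx":0,"wy":0,"wz":8}
    - {"hand":-1,"x":0,"y":0,"z":0,"wx":0,"wy":0,"wz":8}
    - {"hand":-1,"x":0,"y":0,"z":0,"wx":0,"wy":0,"wz":8}
    - {"hand":-1,"x":0,"y":0,"z":0,"wx":0,"wy":0,"wz":8}

```text
time: 9.95
eef_pos: [0.6113, -0.0162, 0.2265]
ee_rot: [1.834, -2.548, -0.003]
wrist_force: [-0.3, 0.1, -0.4]
grip_width: 0.0155
```

carry_out:
  plan:
    - {"hand":-1,"x":0,"y":0,"z":0,"wx":0,"wy":0,"wz":8}
    - {"hand":-1,"x":0,"y":0,"z":0,"wx":0,"wy":0,"wz":8}
    - {"hand":-1,"x":0,"y":0,"z":0,"wx":0,"wy":0,"wz":8}
    - {"hand":-1,"x":0,"y":0,"z":0,"wx":0,"wy":0,"wz":8}
    - {"hand":-1,"x":0,"y":0,"z":0,"wx":0,"wy":0,"wz":8}

```text
time: 10.45
eef_pos: [0.6113, -0.0163, 0.2265]
ee_rot: [0.851, -3.021, -0.001]
wrist_force: [-0.1, 0.4, -0.4]
grip_width: 0.0161
```

carry_out:
  plan:
    - {"hand":-1,"x":0,"y":0,"z":0,"wx":0,"wy":0,"wz":8}
    - {"hand":-1,"x":0,"y":0,"z":0,"wx":0,"wy":0,"wz":8}
    - {"hand":-1,"x":0,"y":0,"z":0,"wx":0,"wy":0,"wz":8}
    - {"hand":-1,"x":0,"y":0,"z":0,"wx":0,"wy":0,"wz":8}
    - {"hand":-1,"x":0,"y":0,"z":0,"wx":0,"wy":0,"wz":0}

```text
time: 10.95
eef_pos: [0.6081, -0.0176, 0.2179]
ee_rot: [0.276, -3.104, 0.004]
wrist_force: [0.6, -0.1, -0.6]
grip_width: 0.0158
```

Run:
```python
from h import *
delta([.6403,.072,.229])
print(env.read_state()["joint_pos"].round(2))
```

```text
t 10.95 pos [ 0.6081 -0.0176  0.2179] yaw -169.84 tilt [-0.0249 -0.0048 -0.9997] F [ 0.6 -0.1 -0.6] tool delta mm [-47.2  82.5 -12.3]
[-0.37  0.42  0.43  1.65 -0.18  1.14 -2.85]
```

carry_out:
  plan:
    - {"hand":-1,"x":0,"y":0,"z":-5,"wx":0,"wy":0,"wz":-8.4}
    - {"hand":-1,"x":0,"y":0,"z":-5,"wx":0,"wy":0,"wz":-8.4}
    - {"hand":-1,"x":0,"y":0,"z":0,"wx":0,"wy":0,"wz":-8.4}
    - {"hand":-1,"x":0,"y":0,"z":0,"wx":0,"wy":0,"wz":-8.4}
    - {"hand":-1,"x":0,"y":0,"z":0,"wx":0,"wy":0,"wz":-8.4}

```text
time: 11.45
eef_pos: [0.6085, -0.0169, 0.2283]
ee_rot: [1.387, -2.795, -0.016]
wrist_force: [1.0, 0.3, -1.0]
grip_width: 0.0156
```

carry_out:
  plan:
    - {"hand":-1,"x":0,"y":0,"z":0,"wx":0,"wy":0,"wz":-8.4}
    - {"hand":-1,"x":0,"y":0,"z":0,"wx":0,"wy":0,"wz":-8.4}
    - {"hand":-1,"x":0,"y":0,"z":0,"wx":0,"wy":0,"wz":-8.4}
    - {"hand":-1,"x":0,"y":0,"z":0,"wx":0,"wy":0,"wz":-8.4}
    - {"hand":-1,"x":0,"y":0,"z":0,"wx":0,"wy":0,"wz":-8.4}

```text
time: 11.95
eef_pos: [0.6085, -0.017, 0.2284]
ee_rot: [2.3, -2.116, -0.027]
wrist_force: [-0.1, -0.2, 0.1]
grip_width: 0.016
```

carry_out:
  plan:
    - {"hand":-1,"x":0,"y":0,"z":0,"wx":0,"wy":0,"wz":-8.4}
    - {"hand":-1,"x":0,"y":0,"z":0,"wx":0,"wy":0,"wz":-8.4}
    - {"hand":-1,"x":0,"y":0,"z":0,"wx":0,"wy":0,"wz":-8.4}
    - {"hand":-1,"x":0,"y":0,"z":0,"wx":0,"wy":0,"wz":-8.4}
    - {"hand":-1,"x":0,"y":0,"z":0,"wx":0,"wy":0,"wz":-8.4}

```text
time: 12.45
eef_pos: [0.6086, -0.017, 0.2287]
ee_rot: [2.913, -1.154, -0.034]
wrist_force: [-0.4, 0.1, -1.3]
grip_width: 0.0158
```

carry_out:
  plan:
    - {"hand":-1,"x":0,"y":0,"z":0,"wx":0,"wy":0,"wz":-8.4}
    - {"hand":-1,"x":0,"y":0,"z":0,"wx":0,"wy":0,"wz":-8.4}
    - {"hand":-1,"x":0,"y":0,"z":0,"wx":0,"wy":0,"wz":-8.4}
    - {"hand":-1,"x":0,"y":0,"z":0,"wx":0,"wy":0,"wz":-8.4}
    - {"hand":-1,"x":0,"y":0,"z":0,"wx":0,"wy":0,"wz":-8.4}

```text
time: 12.95
eef_pos: [0.6087, -0.017, 0.2289]
ee_rot: [3.141, -0.034, -0.036]
wrist_force: [-0.2, 0.2, -0.4]
grip_width: 0.0163
```

Run:
```python
from h import *
delta([.6403,.078,.229])
print(env.read_state()["joint_pos"].round(2))
```

```text
t 12.95 pos [ 0.6087 -0.017   0.2289] yaw -1.23 tilt [-2.270e-02  1.000e-04 -9.997e-01] F [-0.2  0.2 -0.4] tool delta mm [ 29.6 -95.7  -0.8]
[ 0.08  0.4  -0.18  1.6   0.07  1.17 -0.14]
```

carry_out:
  plan:
    - {"hand":-1,"x":0,"y":0,"z":0,"wx":0,"wy":1.3,"wz":-0.5}
    - {"hand":-1,"x":15,"y":-45,"z":0,"wx":0,"wy":0,"wz":0}
    - {"hand":-1,"x":15,"y":-45,"z":10,"wx":0,"wy":0,"wz":0}
    - {"hand":-1,"x":0,"y":-5,"z":10,"wx":0,"wy":0,"wz":0}
    - {"hand":-1,"x":0,"y":0,"z":0,"wx":0,"wy":0,"wz":0}

```text
time: 13.45
eef_pos: [0.6397, 0.0791, 0.2071]
ee_rot: [3.141, -0.032, -0.004]
wrist_force: [-0.2, -1.2, -0.3]
grip_width: 0.0159
```

carry_out:
  plan:
    - {"hand":-1,"x":0,"y":0,"z":0,"wx":0,"wy":0,"wz":0}

```text
time: 13.55
eef_pos: [0.6407, 0.0755, 0.2088]
ee_rot: [3.139, -0.038, -0.0]
wrist_force: [0.7, -0.7, -0.7]
grip_width: 0.0158
```

Run:
```python
from h import *
delta([.6403,.0775,.206])
s=capture("side");t=capture("top");delta([.6403,.0775,.206]);cv2.imwrite("pics/side8.png",s[:,:,::-1]);crop(s,315,120,375,185,11,"s8",2);crop(t,215,120,345,220,6,"t8",2)
M=R.from_rotvec(env.read_state()["ee_rot"]).as_matrix();e=env.read_state()["eef_pos"]
for q in [(0,3,-14),(0,3,66),(0,0,0)]:
    p=proj("side",e+M@np.array(q)/1000);print(q,p,((p-[315,120]+.5)*11-.5).round(0))
```

```text
t 13.55 pos [0.6407 0.0755 0.2088] yaw -1.38 tilt [-3.0e-04 -1.9e-03 -1.0e+00] F [ 0.7 -0.7 -0.7] tool delta mm [-0.4 -2.   2.8]
t 13.65 pos [0.6412 0.0747 0.2096] yaw -1.44 tilt [ 9.0e-04 -1.9e-03 -1.0e+00] F [ 0.2  0.2 -0. ] tool delta mm [-0.9 -2.7  3.6]
(0, 3, -14) [356.37110969 128.74374235] [460. 101.]
(0, 3, 66) [354.1827634  158.49991353] [436. 428.]
(0, 0, 0) [355.71284444 133.59676338] [453. 155.]
```

View pics/s8.png

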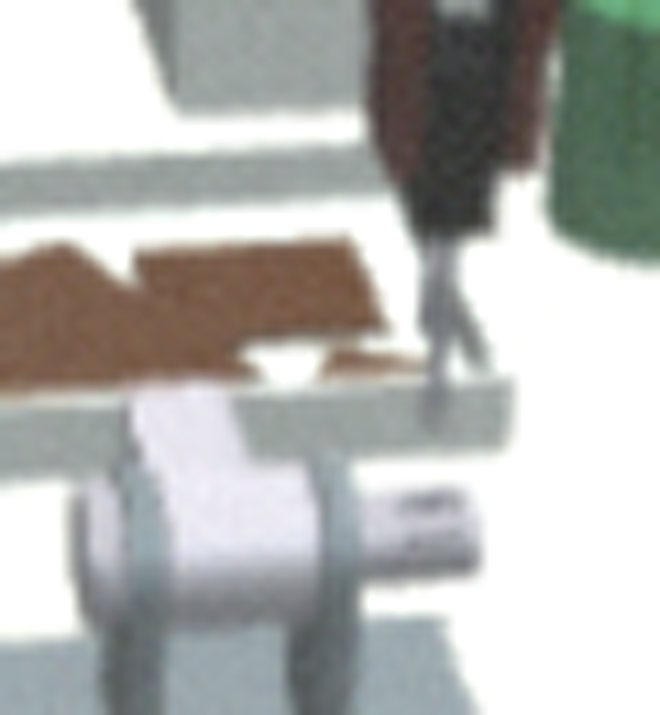

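View pics/t8.png

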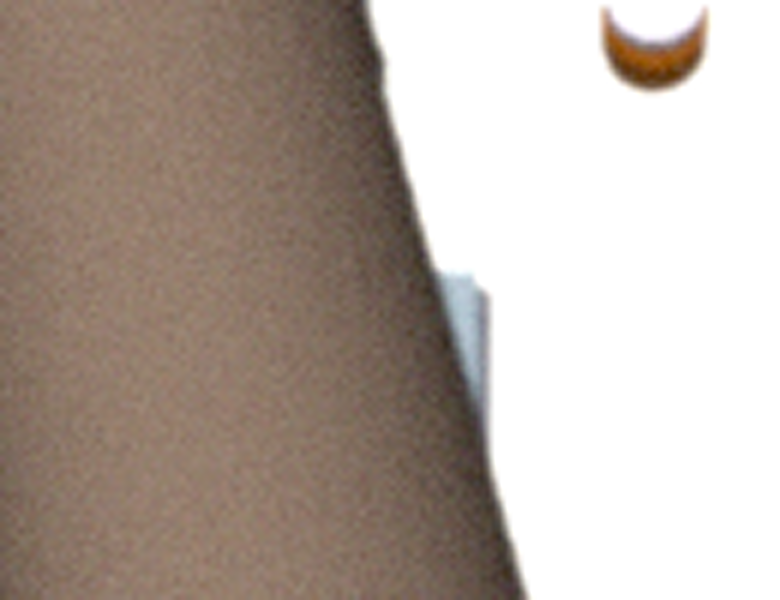

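carry_out:
  plan:
    - {"hand":-1,"x":0,"y":-3.6,"z":0,"wx":0,"wy":0,"wz":-0.6}
    - {"hand":-1,"x":0,"y":0,"z":7,"wx":0,"wy":0,"wz":0}
    - {"hand":-1,"x":0,"y":0,"z":6,"wx":0,"wy":0,"wz":0}
    - {"hand":-1,"x":0,"y":0,"z":0,"wx":0,"wy":0,"wz":0}
    - {"hand":-1,"x":0,"y":0,"z":0,"wx":0,"wy":0,"wz":0}

```text
time: 14.15
eef_pos: [0.6409, 0.0803, 0.1956]
ee_rot: [3.14, -0.018, -0.001]
wrist_force: [-0.3, 0.1, -0.4]
grip_width: 0.0157
```

Run:
```python
from h import *
s=capture("side");delta([.641,.0783,.195]);cv2.imwrite("pics/side9.png",s[:,:,::-1]);crop(s,315,120,375,185,11,"s9",2)
M=R.from_rotvec(env.read_state()["ee_rot"]).as_matrix();e=env.read_state()["eef_pos"]
for q in [(0,3,-14),(0,3,66),(0,0,0)]:
    p=proj("side",e+M@np.array(q)/1000);print(q,p,((p-[315,120]+.5)*11-.5).round(0))
```

```text
t 14.2 pos [0.6411 0.0803 0.1959] yaw -0.67 tilt [-2.0e-04 -1.4e-03 -1.0e+00] F [ 0.9 -0.3  0. ] tool delta mm [-0.1  2.   0.9]
(0, 3, -14) [355.45290245 132.98023633] [450. 148.]
(0, 3, 66) [353.30411257 162.09496731] [426. 468.]
(0, 0, 0) [354.79163194 137.71037032] [443. 200.]
```

View pics/s9.png

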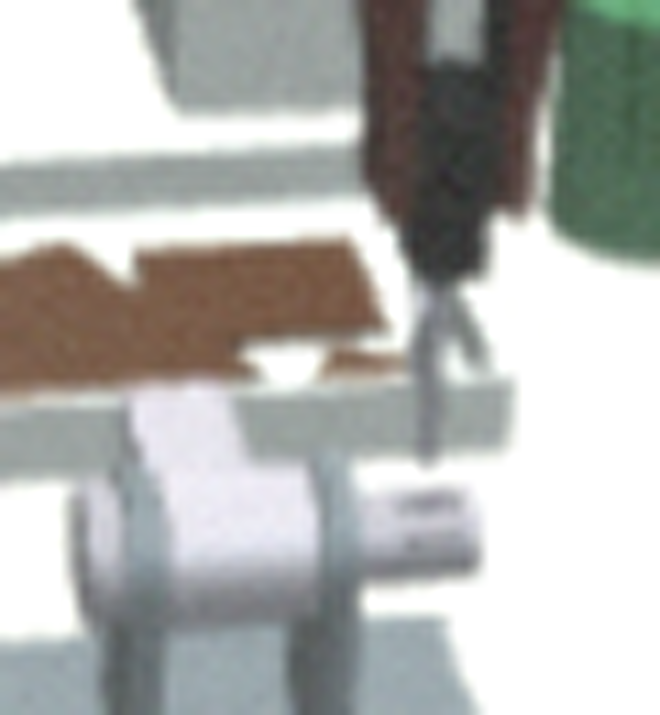

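carry_out:
  plan:
    - {"hand":-1,"x":0.4,"y":2,"z":0,"wx":0,"wy":0,"wz":0}
    - {"hand":-1,"x":0,"y":0,"z":3,"wx":0,"wy":0,"wz":0}
    - {"hand":-1,"x":0,"y":0,"z":3,"wx":0,"wy":0,"wz":0}
    - {"hand":-1,"x":0,"y":0,"z":2,"wx":0,"wy":0,"wz":0}
    - {"hand":-1,"x":0,"y":0,"z":0,"wx":0,"wy":0,"wz":0}

```text
time: 14.7
eef_pos: [0.6412, 0.0784, 0.1875]
ee_rot: [3.14, -0.018, -0.001]
wrist_force: [0.2, 0.4, -0.5]
grip_width: 0.0155
```

Run:
```python
from h import *
s=capture("side");delta([.641,.0783,.187]);cv2.imwrite("pics/side10.png",s[:,:,::-1]);crop(s,315,120,375,185,11,"s10",2)
```

```text
t 14.75 pos [0.6414 0.0784 0.1877] yaw -0.66 tilt [-5.0e-04 -1.3e-03 -1.0e+00] F [-0.7 -0.3 -0.3] tool delta mm [-0.4  0.1  0.7]
```

View pics/s10.png

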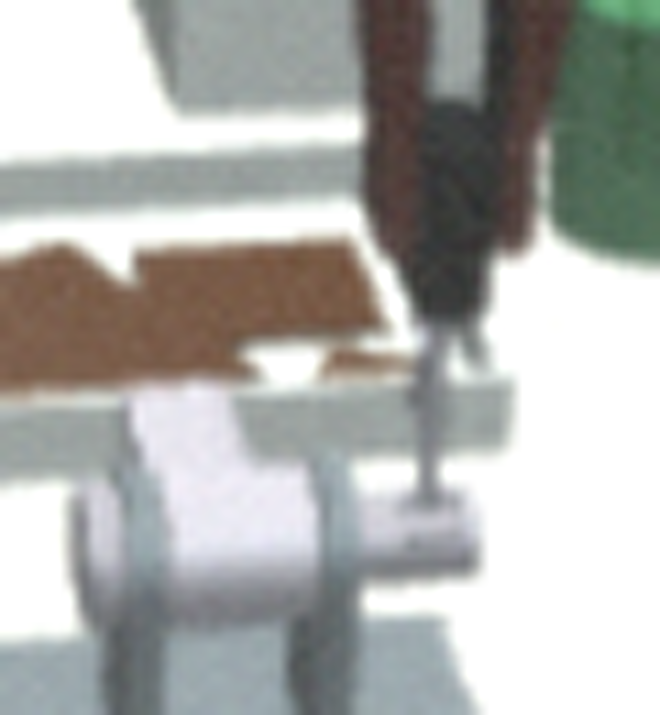

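carry_out:
  plan:
    - {"hand":-1,"x":0,"y":0,"z":4,"wx":0,"wy":0,"wz":0}
    - {"hand":-1,"x":0,"y":0,"z":4,"wx":0,"wy":0,"wz":0}
    - {"hand":-1,"x":0,"y":0,"z":0,"wx":0,"wy":0,"wz":0}

```text
time: 15.05
eef_pos: [0.6411, 0.0774, 0.179]
ee_rot: [3.139, -0.019, -0.002]
wrist_force: [0.0, -2.3, -1.6]
grip_width: 0.016
```

carry_out:
  plan:
    - {"hand":-1,"x":0,"y":0,"z":5,"wx":0,"wy":0,"wz":0}
    - {"hand":-1,"x":0,"y":0,"z":5,"wx":0,"wy":0,"wz":0}
    - {"hand":-1,"x":0,"y":0,"z":5,"wx":0,"wy":0,"wz":0}
    - {"hand":-1,"x":0,"y":0,"z":0,"wx":0,"wy":0,"wz":0}

```text
time: 15.45
eef_pos: [0.6412, 0.0775, 0.164]
ee_rot: [3.139, -0.019, -0.002]
wrist_force: [-1.0, -4.2, 1.4]
grip_width: 0.0159
```

Run:
```python
from h import *
s=capture("side");delta([.641,.0783,.1645]);cv2.imwrite("pics/side11.png",s[:,:,::-1]);crop(s,305,115,375,190,10,"s11",2)
```

```text
t 15.5 pos [0.6413 0.0775 0.1644] yaw -0.69 tilt [-0.001  -0.0023 -1.    ] F [-1.5 -4.9 -1.5] tool delta mm [-0.3 -0.8 -0.1]
```

View pics/s11.png

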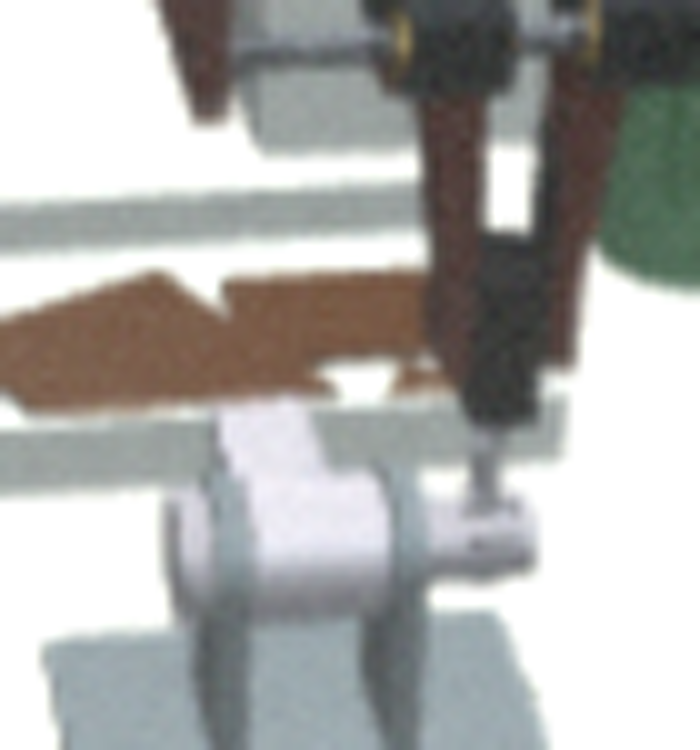

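carry_out:
  plan:
    - {"hand":-1,"x":-0.4,"y":1.4,"z":0,"wx":0,"wy":0,"wz":0}
    - {"hand":-1,"x":0,"y":0,"z":0,"wx":0,"wy":0,"wz":0}
    - {"hand":-1,"x":0,"y":0,"z":0,"wx":0,"wy":0,"wz":0}

```text
time: 15.8
eef_pos: [0.6411, 0.0772, 0.1649]
ee_rot: [3.141, -0.018, 0.0]
wrist_force: [0.4, -2.9, -1.2]
grip_width: 0.0155
```

carry_out:
  plan:
    - {"hand":-1,"x":0,"y":1.5,"z":0,"wx":0,"wy":0,"wz":0}
    - {"hand":-1,"x":0,"y":0,"z":0,"wx":0,"wy":0,"wz":0}
    - {"hand":-1,"x":0,"y":0,"z":2,"wx":0,"wy":0,"wz":0}
    - {"hand":-1,"x":0,"y":0,"z":0,"wx":0,"wy":0,"wz":0}

```text
time: 16.2
eef_pos: [0.641, 0.0761, 0.1628]
ee_rot: [3.141, -0.017, -0.0]
wrist_force: [-0.6, 0.3, -0.0]
grip_width: 0.0162
```

carry_out:
  plan:
    - {"hand":-1,"x":0,"y":0,"z":3,"wx":0,"wy":0,"wz":0}
    - {"hand":-1,"x":0,"y":0,"z":3,"wx":0,"wy":0,"wz":0}
    - {"hand":-1,"x":0,"y":0,"z":2,"wx":0,"wy":0,"wz":0}
    - {"hand":-1,"x":0,"y":0,"z":0,"wx":0,"wy":0,"wz":0}

```text
time: 16.6
eef_pos: [0.6412, 0.0764, 0.1549]
ee_rot: [3.141, -0.017, 0.0]
wrist_force: [0.5, 3.7, 1.7]
grip_width: 0.0159
```

carry_out:
  plan:
    - {"hand":-1,"x":0,"y":0,"z":2,"wx":0,"wy":0,"wz":0}
    - {"hand":-1,"x":0,"y":0,"z":2,"wx":0,"wy":0,"wz":0}
    - {"hand":-1,"x":0,"y":0,"z":2,"wx":0,"wy":0,"wz":0}
    - {"hand":-1,"x":0,"y":0,"z":0,"wx":0,"wy":0,"wz":0}

```text
time: 17.0
eef_pos: [0.6412, 0.0762, 0.149]
ee_rot: [3.141, -0.017, 0.001]
wrist_force: [0.2, 4.9, 4.5]
grip_width: 0.0156
```

carry_out:
  plan:
    - {"hand":-1,"x":0,"y":-0.8,"z":2,"wx":0,"wy":0,"wz":0}
    - {"hand":-1,"x":0,"y":0,"z":2,"wx":0,"wy":0,"wz":0}
    - {"hand":-1,"x":0,"y":0,"z":0,"wx":0,"wy":0,"wz":0}

```text
time: 17.3
eef_pos: [0.6413, 0.0767, 0.145]
ee_rot: [3.141, -0.018, 0.001]
wrist_force: [0.4, 5.7, 5.0]
grip_width: 0.0154
```

Run:
```python
from h import *
s=capture("side");delta([.641,.0773,.139]);cv2.imwrite("pics/side12.png",s[:,:,::-1]);crop(s,305,115,375,190,10,"s12",2)
```

```text
t 17.35 pos [0.6413 0.0767 0.1451] yaw -0.64 tilt [ 5.e-04 -7.e-04 -1.e+00] F [0.5 5.8 5.1] tool delta mm [-0.3 -0.6  6. ]
```

View pics/s12.png

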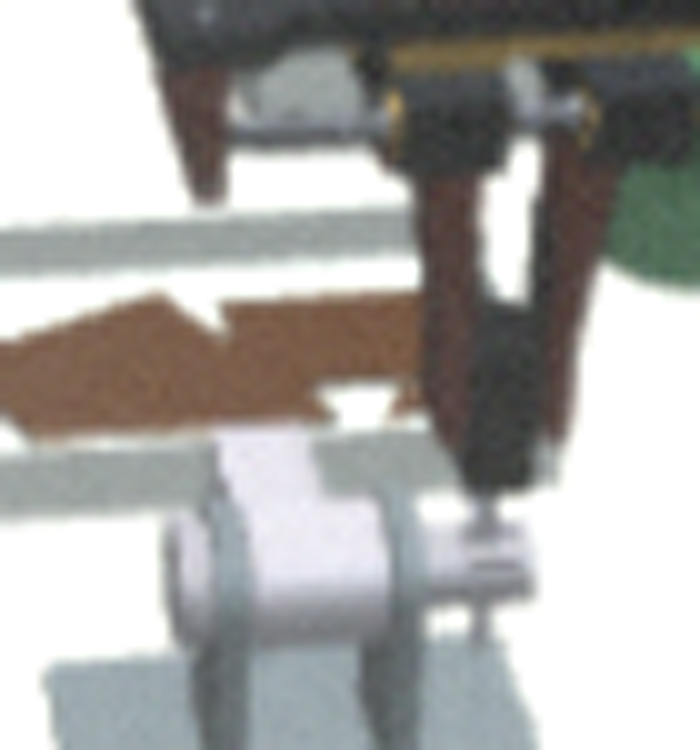

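carry_out:
  plan:
    - {"hand":-1,"x":0,"y":-0.8,"z":2,"wx":0,"wy":0,"wz":0}
    - {"hand":-1,"x":0,"y":0,"z":2,"wx":0,"wy":0,"wz":0}
    - {"hand":-1,"x":0,"y":0,"z":0,"wx":0,"wy":0,"wz":0}

```text
time: 17.65
eef_pos: [0.6413, 0.0769, 0.1411]
ee_rot: [3.14, -0.018, 0.001]
wrist_force: [-0.3, 4.1, 5.3]
grip_width: 0.0157
```

carry_out:
  plan:
    - {"hand":-1,"x":0,"y":0,"z":2,"wx":0,"wy":0,"wz":0}
    - {"hand":-1,"x":0,"y":0,"z":2,"wx":0,"wy":0,"wz":0}
    - {"hand":-1,"x":0,"y":0,"z":0,"wx":0,"wy":0,"wz":0}

```text
time: 17.95
eef_pos: [0.6413, 0.0769, 0.1373]
ee_rot: [3.14, -0.018, 0.001]
wrist_force: [-1.2, 4.2, 7.3]
grip_width: 0.0158
```

carry_out:
  plan:
    - {"hand":-1,"x":0,"y":0,"z":2,"wx":0,"wy":0,"wz":0}
    - {"hand":-1,"x":0,"y":0,"z":0,"wx":0,"wy":0,"wz":0}

```text
time: 18.15
eef_pos: [0.6413, 0.0769, 0.1355]
ee_rot: [3.14, -0.018, 0.001]
wrist_force: [-0.6, 3.6, 9.2]
grip_width: 0.0156
```

carry_out:
  plan:
    - {"hand":-1,"x":0,"y":0,"z":1.5,"wx":0,"wy":0,"wz":0}
    - {"hand":-1,"x":0,"y":0,"z":0,"wx":0,"wy":0,"wz":0}

```text
time: 18.35
eef_pos: [0.6413, 0.0769, 0.1341]
ee_rot: [3.14, -0.018, 0.001]
wrist_force: [-1.3, 3.4, 8.9]
grip_width: 0.0157
```

carry_out:
  plan:
    - {"hand":-1,"x":0,"y":0,"z":1.5,"wx":0,"wy":0,"wz":0}
    - {"hand":-1,"x":0,"y":0,"z":0,"wx":0,"wy":0,"wz":0}

```text
time: 18.55
eef_pos: [0.6412, 0.0769, 0.1322]
ee_rot: [3.14, -0.018, 0.001]
wrist_force: [-2.1, 1.1, 26.6]
grip_width: 0.0158
```

Run:
```python
from h import *
s=capture("side");delta([.641,.0773,.139]);cv2.imwrite("pics/side13.png",s[:,:,::-1]);crop(s,305,125,375,200,10,"s13",2)
```

```text
t 18.6 pos [0.6413 0.0767 0.1322] yaw -0.67 tilt [ 6.0e-04 -1.6e-03 -1.0e+00] F [0.3 2.8 3.9] tool delta mm [-0.3 -0.6 -6.8]
```

View pics/s13.png

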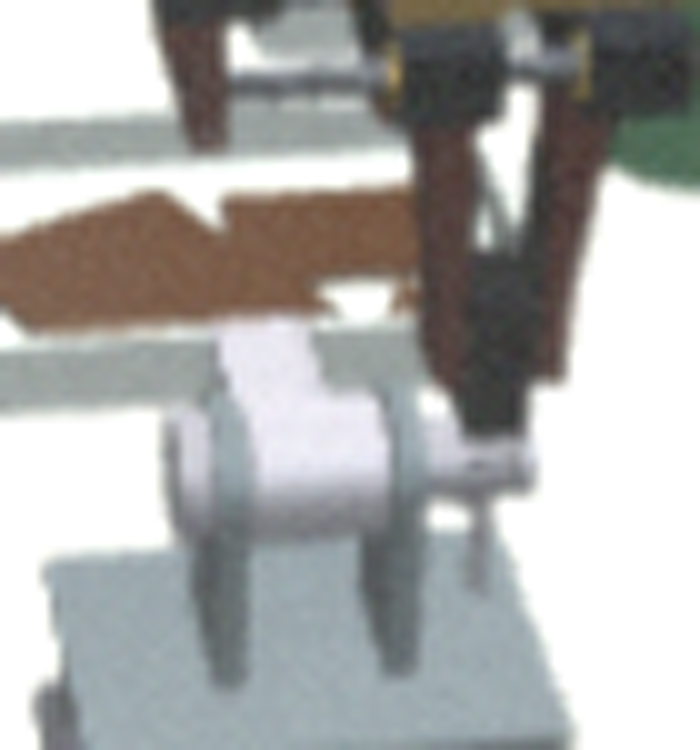

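carry_out:
  plan:
    - {"hand":-1,"x":0,"y":0,"z":2,"wx":0,"wy":0,"wz":0}
    - {"hand":-1,"x":0,"y":0,"z":2,"wx":0,"wy":0,"wz":0}
    - {"hand":-1,"x":0,"y":0,"z":0,"wx":0,"wy":0,"wz":0}
    - {"hand":-1,"x":0,"y":0,"z":0,"wx":0,"wy":0,"wz":0}

```text
time: 19.0
eef_pos: [0.6414, 0.0767, 0.1282]
ee_rot: [3.14, -0.018, 0.001]
wrist_force: [0.2, 4.0, 6.4]
grip_width: 0.0154
```

Run:
```python
from h import *
s=capture("side");delta([.641,.0773,.139]);cv2.imwrite("pics/side14.png",s[:,:,::-1]);crop(s,330,135,370,190,13,"s14",2)
```

```text
t 19.05 pos [0.6414 0.0767 0.1282] yaw -0.67 tilt [ 6.0e-04 -1.6e-03 -1.0e+00] F [-0.2  4.3  5.8] tool delta mm [ -0.4  -0.6 -10.8]
```

View pics/s14.png

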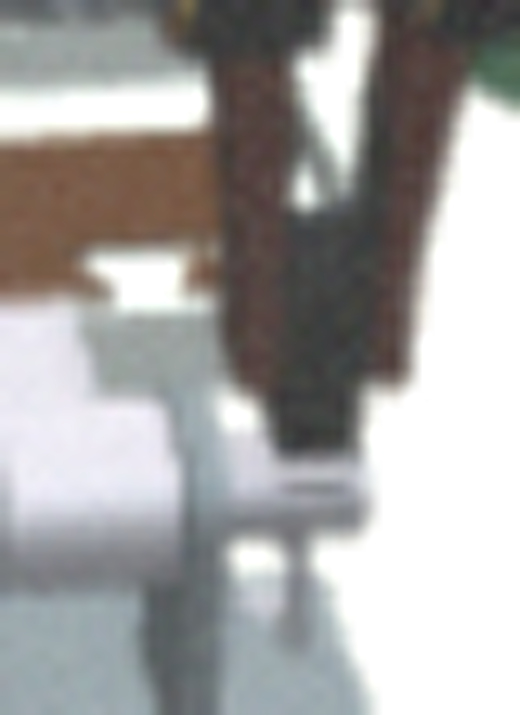

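carry_out:
  plan:
    - {"hand":-1,"x":0,"y":-0.8,"z":-4,"wx":0,"wy":0,"wz":0}
    - {"hand":-1,"x":0,"y":0,"z":-4,"wx":0,"wy":0,"wz":0}
    - {"hand":-1,"x":0,"y":0,"z":-2.3,"wx":0,"wy":0,"wz":0}
    - {"hand":-1,"x":0,"y":0,"z":0,"wx":0,"wy":0,"wz":0}
    - {"hand":-1,"x":0,"y":0,"z":0,"wx":0,"wy":0,"wz":0}

```text
time: 19.55
eef_pos: [0.6412, 0.077, 0.1381]
ee_rot: [3.139, -0.019, 0.0]
wrist_force: [2.4, 0.0, 1.7]
grip_width: 0.016
```

carry_out:
  plan:
    - {"hand":-0.2,"x":0,"y":0,"z":0,"wx":0,"wy":0,"wz":0}
    - {"hand":-0.2,"x":0,"y":0,"z":0,"wx":0,"wy":0,"wz":0}
    - {"hand":-0.2,"x":0,"y":0,"z":0,"wx":0,"wy":0,"wz":0}
    - {"hand":-0.2,"x":0,"y":0,"z":0,"wx":0,"wy":0,"wz":0}

```text
time: 19.95
eef_pos: [0.6408, 0.0777, 0.138]
ee_rot: [3.14, -0.018, -0.001]
wrist_force: [-0.9, -0.9, -0.1]
grip_width: 0.035
```

carry_out:
  plan:
    - {"hand":-0.2,"x":0,"y":0,"z":-5,"wx":0,"wy":0,"wz":0}
    - {"hand":-0.2,"x":0,"y":0,"z":-15,"wx":0,"wy":0,"wz":0}
    - {"hand":-0.2,"x":0,"y":0,"z":-30,"wx":0,"wy":0,"wz":0}
    - {"hand":-0.2,"x":0,"y":0,"z":-40,"wx":0,"wy":0,"wz":0}
    - {"hand":-0.2,"x":0,"y":0,"z":-40,"wx":0,"wy":0,"wz":0}

```text
time: 20.45
eef_pos: [0.6409, 0.078, 0.2709]
ee_rot: [3.14, -0.018, 0.001]
wrist_force: [0.9, -0.4, -0.1]
grip_width: 0.0351
```

Run:
```python
from h import *
s=capture("side");delta([.641,.0773,.139]);cv2.imwrite("pics/side15.png",s[:,:,::-1]);crop(s,310,125,370,190,11,"s15",2)
```

```text
t 20.5 pos [0.6437 0.0787 0.2789] yaw -0.66 tilt [ 1.070e-02  7.000e-04 -9.999e-01] F [1.6 0.7 4.1] tool delta mm [ -4.1   1.5 139.9]
```

View pics/s15.png

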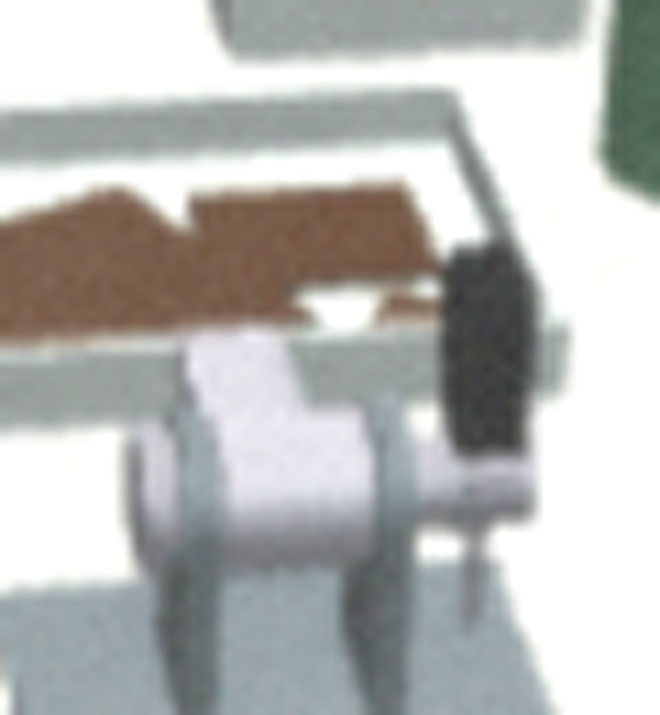

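carry_out:
  plan:
    - {"hand":-0.2,"x":-20,"y":40,"z":0,"wx":0,"wy":0,"wz":0}
    - {"hand":-0.2,"x":-20,"y":40,"z":0,"wx":0,"wy":0,"wz":0}
    - {"hand":-0.2,"x":-20,"y":40,"z":0,"wx":0,"wy":0,"wz":0}
    - {"hand":-0.2,"x":-20,"y":40,"z":0,"wx":0,"wy":0,"wz":0}
    - {"hand":-0.2,"x":-20,"y":40,"z":0,"wx":0,"wy":0,"wz":0}

```text
time: 21.0
eef_pos: [0.538, -0.1223, 0.2699]
ee_rot: [3.14, -0.018, 0.003]
wrist_force: [0.1, -0.6, 0.6]
grip_width: 0.0348
```

carry_out:
  plan:
    - {"hand":-0.2,"x":0,"y":40,"z":0,"wx":0,"wy":0,"wz":0}
    - {"hand":-0.2,"x":0,"y":40,"z":0,"wx":0,"wy":0,"wz":0}
    - {"hand":-0.2,"x":0,"y":40,"z":0,"wx":0,"wy":0,"wz":0}
    - {"hand":-0.2,"x":0,"y":40,"z":0,"wx":0,"wy":0,"wz":0}
    - {"hand":-0.2,"x":0,"y":0,"z":0,"wx":0,"wy":0,"wz":0}

```text
time: 21.5
eef_pos: [0.5352, -0.2877, 0.2696]
ee_rot: [3.137, -0.031, 0.0]
wrist_force: [0.0, -0.1, -0.3]
grip_width: 0.0349
```

Run:
```python
from h import *
s=capture("side");t=capture("top");delta([.641,.0773,.139]);cv2.imwrite("pics/side16.png",s[:,:,::-1]);cv2.imwrite("pics/top16.png",t[:,:,::-1]);crop(t,215,130,315,220,7,"t16",1.8)
```

```text
t 21.6 pos [ 0.5368 -0.2816  0.2694] yaw -0.78 tilt [ 7.0e-04 -1.3e-03 -1.0e+00] F [ 0.6  0.9 -0.3] tool delta mm [  99.3 -360.4  130.1]
```

View pics/t16.png

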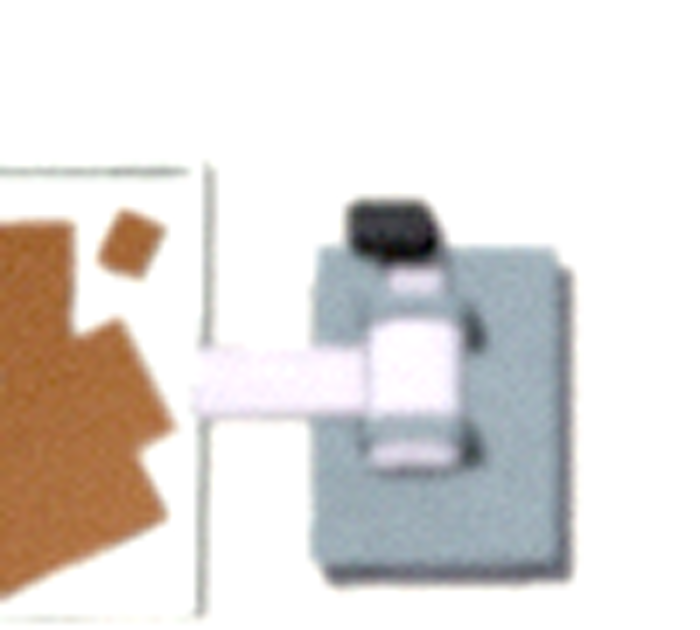

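View pics/side16.png

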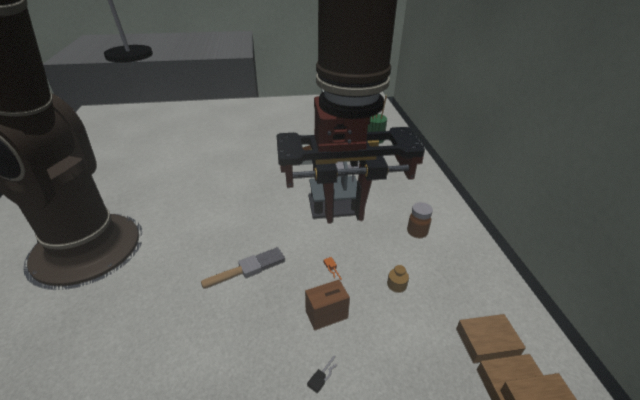

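View pics/top16.png

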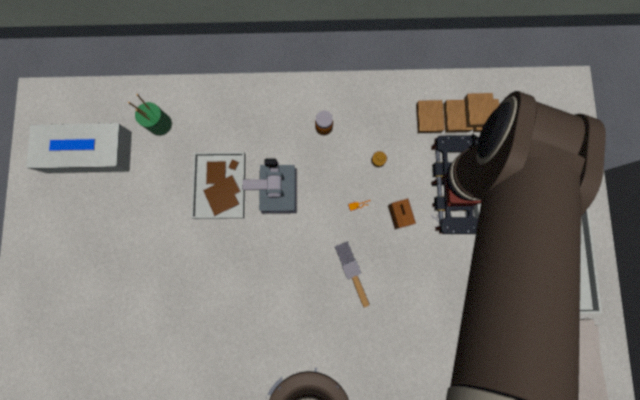

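Run:
```python
from h import *
for P in [(.641,.0653,.125),(.641,.0753,.073),(.641,.0633,.166)]:
    p=proj("side",P);print(P,((p-[310,125]+.5)*11-.5).round(0))
for dz in (.005,.01):print(((proj("side",(.641,.0653,.125+dz))-[310,125]+.5)*11-.5).round(0))
```

```text
(0.641, 0.0653, 0.125) [491. 460.]
(0.641, 0.0753, 0.073) [467. 625.]
(0.641, 0.0633, 0.166) [506. 305.]
[493. 441.]
[494. 421.]
```

```bash
python3 -c "
from station import env
print(env.job_done())"
```

```text
the job is handed in; nothing more can be done
None
```

I pushed the pivot pin home and fitted the R-clip, then let go and handed the job in. The clock read about 21.6 s of the 61 s.

- **Pin:** I pushed it with the shut fingers until it stopped moving. The push force rose to about 7 N with no further travel, and the side picture shows the head against the near ear.
- **Clip:** I took it from its rest and lowered the leg through the cross hole. The bow sprang over at a steady push of about 9 N, with the fork down about 17 mm by force and not bottomed. As it sprang over there was a short force spike of 26.6 N. I pressed once more to about 6 N to seat it, eased the fork back up and opened the hand.
- **Last checks:** The grip's underside and the leg tip are within about 1 mm of where they should be when home (rows 455–460 against 460, and 630 against 625 in an 11x enlargement of the side picture). The fork looks back at rest, and the jar, weight and brush look unmoved. The arm is clear and touching nothing.
- **What went differently or was not confirmed:**
  - I first turned the wrist the wrong way, towards its joint limit, and had to turn back. The bow therefore hangs on the tray side, away from the side camera. I inferred that it closed from the force drop and the fork springing up, not by seeing it.
  - The leg rubbed the hole with about 5 N sideways until I shifted the hand by about 3 mm.

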